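# Add the loose handle blanks to the pile under the press weight

## Task

Lift the press weight off the strapped board pile and hang it by its bar in the double hook, and let go of it there. Then lay every loose handle blank flat on the pile, one upon another, long sides in line with the pile and centred on it, setting each down gently without dropping or ramming it. Last, take the weight off the hook and set it down gently, upright, centred and in line, on top of the stack; leave the rule, blade dispenser and glue bottle where they are.

Things in the scene. Friction and masses are not known exactly. Their poses are not given: they have to be found in the camera images.
- board_pile: strapped pile of wooden boards, fixed to the bench, 44 x 114 mm seen from above, its height differs from run to run (22 to 64 mm); origin at the centre of its top face, y along its long side, z up. The press weight stands on it at the start
- press_weight: blue steel press weight, 44 (x) x 110 (y) x 30 mm block, 0.55 to 0.85 kg, with a fixed upright handle: a round steel bar 10 mm thick along y, 100 mm long, its axis 110 mm above the underside (80 mm above the block), carried by two 12 x 6 mm posts at y = +-50 mm; origin at the centre of the underside, z up
- weight_bar (a point): middle of the press weight's handle bar, on the axis of the bar; frame as the press weight's (the bar runs along y)
- double_hook: grey fixed stand with two parallel upturned steel prongs (8 mm thick, 64 mm apart between centres, at y = +-32 mm) that point to its -x, towards the robot; origin on the bench straight under the seat. Post and cross bar stand 105 mm behind the seat (+x), 186 mm high; the prong tips lie 28 mm in front of the seat and reach 192 mm high, the underside of the prongs is 162 mm high at the seat
- hook_seat (a point): where the middle of the weight's bar comes to lie when it hangs in the double hook: midway between the two prongs, 175 mm above the bench; the bar then runs along this frame's y. The block must pass below the prongs, so the weight comes in level from the front (the -x side), bar a little above the tips and block below the prongs, and is then let down about 25 mm; it comes off the same way
- blank_1: loose handle blank, a pale wooden slab, 40 (x) x 110 (y) mm and somewhere between 10 and 18 mm thick (each has its own thickness); origin at the centre of its underside, z up; lies flat; may be absent
- blank_2: loose handle blank, a dark wooden slab, 40 (x) x 110 (y) mm and somewhere between 10 and 18 mm thick (each has its own thickness); origin at the centre of its underside, z up; lies flat; may be absent
- blank_3: loose handle blank, a mid-brown wooden slab, 40 (x) x 110 (y) mm and somewhere between 10 and 18 mm thick (each has its own thickness); origin at the centre of its underside, z up; lies flat; may be absent
- blank_4: loose handle blank, a pale wooden slab, 40 (x) x 110 (y) mm and somewhere between 10 and 18 mm thick (each has its own thickness); origin at the centre of its underside, z up; lies flat; may be absent
- blank_5: loose handle blank, a mid-brown wooden slab, 40 (x) x 110 (y) mm and somewhere between 10 and 18 mm thick (each has its own thickness); origin at the centre of its underside, z up; lies flat; may be absent
- folding_rule: folded wooden rule, 41 x 164 (y) x 13 mm, a bystander; origin under its centre
- cutter_case: red blade dispenser, 31 x 78 (y) x 19 mm, a bystander; origin under its centre
- glue_bottle: white glue bottle with red tip, 29 mm across, 110 mm high, stands upright, a bystander; origin under its centre
Mind the look-alikes: they are no part of the job. Leave any pink look-alike of the press_weight alone.

How it is judged (in metres and radians):
On the way, in this order (a step that is already met when the one before it is completed fails the run):
1. the press weight hangs by its bar in the double hook, let go (distance between weight_bar and hook_seat below 0.025 m and contact force between press_weight and double_hook above 2 N and linear speed of press_weight below 0.05 m/s and contact force between the fingers and press_weight below 0.1 N), for 0.3 s.
2. every loose blank lies flat and square on the pile, let go, while the press weight still hangs in the hook (horizontal distance between each of blank_1, blank_2, blank_3, blank_4, blank_5 and board_pile below 0.018 m and angle between each of blank_1, blank_2, blank_3, blank_4, blank_5's own z axis and vertical below 0.1 rad and angle between the y axis of each of blank_1, blank_2, blank_3, blank_4, blank_5 and the y axis of board_pile, either way round below 0.2 rad and z of each of blank_1, blank_2, blank_3, blank_4, blank_5 in the frame of board_pile above -0.003 m and linear speed of each of blank_1, blank_2, blank_3, blank_4, blank_5 below 0.03 m/s and contact force between the fingers and blank_1 below 0.1 N and contact force between the fingers and blank_2 below 0.1 N and contact force between the fingers and blank_3 below 0.1 N and contact force between the fingers and blank_4 below 0.1 N and contact force between the fingers and blank_5 below 0.1 N and distance between weight_bar and hook_seat below 0.025 m and contact force between press_weight and double_hook above 2 N and linear speed of press_weight below 0.05 m/s), for 0.3 s.
At the end, for the whole second after the job is handed in: All blanks present lie flat on the pile, centres within 18 mm of its centre and long sides within 0.2 rad; the weight stands upright on top of them, within 20 mm and 0.25 rad, off the hook; all let go and at rest (horizontal distance between each of blank_1, blank_2, blank_3, blank_4, blank_5 and board_pile below 0.018 m and angle between each of blank_1, blank_2, blank_3, blank_4, blank_5, press_weight's own z axis and vertical below 0.1 rad and angle between the y axis of each of blank_1, blank_2, blank_3, blank_4, blank_5 and the y axis of board_pile, either way round below 0.2 rad and z of each of blank_1, blank_2, blank_3, blank_4, blank_5 in the frame of board_pile above -0.003 m and linear speed of each of blank_1, blank_2, blank_3, blank_4, blank_5, press_weight below 0.03 m/s and contact force between the fingers and blank_1 below 0.1 N and contact force between the fingers and blank_2 below 0.1 N and contact force between the fingers and blank_3 below 0.1 N and contact force between the fingers and blank_4 below 0.1 N and contact force between the fingers and blank_5 below 0.1 N and horizontal distance between press_weight and board_pile below 0.02 m and angle between the y axis of press_weight and the y axis of board_pile, either way round below 0.25 rad and contact force between the fingers and press_weight below 0.1 N and contact force between press_weight and double_hook below 0.1 N and z of each of blank_1, blank_2, blank_3, blank_4, blank_5 in the frame of press_weight below -0.006 m); the robot touches nothing.
It fails at once if something is dropped or rammed onto the pile (more than 100 N on the strapped boards) (contact force between board_pile and anything else above 100 N).
It fails at once if a blank or the press weight is let fall onto the pile from more than about 13 mm ((horizontal distance between blank_1 and board_pile below 0.02 m and linear speed of blank_1 above 0.5 m/s and contact force between blank_1 and anything else below 0.02 N) or (horizontal distance between blank_2 and board_pile below 0.02 m and linear speed of blank_2 above 0.5 m/s and contact force between blank_2 and anything else below 0.02 N) or (horizontal distance between blank_3 and board_pile below 0.02 m and linear speed of blank_3 above 0.5 m/s and contact force between blank_3 and anything else below 0.02 N) or (horizontal distance between blank_4 and board_pile below 0.02 m and linear speed of blank_4 above 0.5 m/s and contact force between blank_4 and anything else below 0.02 N) or (horizontal distance between blank_5 and board_pile below 0.02 m and linear speed of blank_5 above 0.5 m/s and contact force between blank_5 and anything else below 0.02 N) or (horizontal distance between press_weight and board_pile below 0.02 m and linear speed of press_weight above 0.5 m/s and contact force between press_weight and anything else below 0.02 N)).
It fails at once if the folding rule is pushed more than 4 cm or tipped over (distance of folding_rule from where it was at the start of the episode above 0.04 m or angle between folding_rule's own z axis and vertical above 0.6 rad).
It fails at once if the cutter case is pushed more than 4 cm or tipped over (distance of cutter_case from where it was at the start of the episode above 0.04 m or angle between cutter_case's own z axis and vertical above 0.6 rad).
It fails at once if the glue bottle is pushed more than 4 cm or tipped over (distance of glue_bottle from where it was at the start of the episode above 0.04 m or angle between glue_bottle's own z axis and vertical above 0.6 rad).
Of blank_1, blank_2, blank_3, blank_4, blank_5 only 4 to 5 are there at a start; the rules pass over those that are not, and their reading is None.
At some moment in a run one of blank_1, blank_2, blank_3, blank_4, blank_5 may be knocked a few centimetres aside while the robot is not near it.
It also fails if it takes over 210 s, if anything falls off the work surface, if the arm or the gripper's body presses on something with over 40 N, if the wrist force passes 120 N, or if a joint passes its speed limit or range.

## Robot

A 6-joint arm with a two-finger parallel gripper is mounted at the origin on a cart in front of the work surface, level with it; the furniture and walls round the work are solid. World frame = base frame: x ahead of the robot, y to its left, z up, the work surface at z = 0. Lengths are in mm, angles in rad, forces in N, time in s.
With the tool pointing down it reaches from about 350 to 775 mm from the base axis. Payload 7.3 kg.
Tool frame: the origin (TCP) lies midway between the tips of the shut fingers; the grasp point (between the pads) lies 19 mm behind it; x points along the fingers, z is the direction in which the jaws open and shut, and the axes are right-handed (so a half turn about x gives the same grasp; the last joint's range is limited). The gripper opens to 92 mm and grips with 3 to 60 N. Pads are 19 mm wide; open, the fingers measure 130 mm over their backs; the gripper's body (75 mm by 190 mm) begins 47 mm behind the grasp point.
Start: joints at [-1.396, 0.342, 1.524, -0, 1.275, -0.146], TCP at [165.569, -498.229, 226.741] pointing down, gripper open.
Joint ranges: [-2.53, 2.53], [-0.77, 2.02], [0.04, 2.7], [-1, 4.14], [0.28, 2.66], [-3.11, 3.11]. Speed limits (rad/s): [2.57, 2.57, 3.14, 3.14, 3.14, 3.14].

## Interface

Orientations are given as a 3x3 rotation matrix whose columns are the frame's x, y, z axes.
In Python, from workcell import r gives the robot as it stands.
- The arm moves only by the tool drive_tool, never from a script. Its argument "series" is a list of rows, each a list of 7 numbers: the shift along the world's x, y, z scaled (see below), then the turn, a rotation vector about the world's x, y, z scaled (see below), then the opening, from -1 (shut) to 1 (fully open). In form: [[x, y, z, wx, wy, wz, gripper], ...]. A call has 1 to 10 rows; each row shifts and turns the commanded pose from where the row before left it; what a row does not reach is not made up. The controller multiplies each number of a shift by 0.025 m and each number of a turn by 45 degrees. A row lasts 1/10 s, in which the tool goes at most 50 mm and 8.59 degrees, less where a joint would pass 70% of its speed; a pose out of reach is approached as far as the arm can. A call with a number of a shift or a turn outside -1 to 1 is refused whole. A call with a gripper value outside its range is refused whole. The fingers move at their own pace and stop on an object; the grip force is fixed at half the most. Time passes only in rows, so rows that do not move let the fingers close. It gives the time, the measured TCP pose, the force and the opening at its end, in the units of the state.
- r.sense(): the state, without advancing time (a new reading comes with each control period).
- r.get_image(name): name is "scene" or "top" or "wrist"; returns a dict with "pixels" (480x640x3 uint8, red, green, blue), "range_z" (480x640 float32, mm along the optical axis (not along the pixel's ray), 0 where there is no reading), "fx", "fy", "cx", "cy" (pixels), "camera_from_world" (4x4, takes a point from world to camera coordinates). Camera axes: x right, y up, looking along -z (the intrinsics and any distortion apply to the point x, -y, -z); pixel columns grow to the right and rows downward; lengths in mm; the calibration is good to about 2 mm. A picture is of the moment at which its call begins.
- r.close_job(): hands the job in, once; it reports no verdict.
The state is a dict: "clock": time; "q": joint angles; "qvel": joint speeds; "joint_torque": joint torques, N m; "tcp_pos": TCP position; "tcp_rot": TCP orientation; "ft_force": force on the tool from outside, world axes, zero at the start; "wrist_torque": the same for the moment, N m; "width": opening from 0.0 (shut) to 1.0 (fully open).
Only numpy, scipy, OpenCV 4.12 (cv2) and the standard library are available. Lean on these libraries where they do the work, as an engineer would, in place of code of your own. Each camera call takes 0.05 s, during which the arm holds its last target.

## Working session

There is one attempt and no reset: what is moved stays moved. The work goes in short steps, Python scripts to look and compute and a tool call to move; the robot and the scene stay as the last step left them, time stands still between calls to the robot, and variables do not carry over. Pictures are saved under pics/ and viewed, and the job is handed in when it is done.

Besides the shell and the picture viewer there is one more tool, called after "Emit:" as name([rows], argument=value, ...), one row to a line, values as JSON. drive_tool: Moves the arm, as the interface text tells. Shifts and turns lie within -1 to 1; 1 stands for 0.025 m of shift or 45 degrees of turn. Its arguments: {"type":"object","properties":{"series":{"type":"array","items":{"type":"array","items":{"type":"number"}}}},"required":["series"]}

```bash
ls; mkdir -p pics; cat > h.py <<'E'
import numpy as np, cv2
from workcell import r
def grab(n):
    d=r.get_image(n); return d
def save(d,f): cv2.imwrite('pics/'+f,d['pixels'][:,:,::-1])
def cloud(d):
    z=d['range_z'].astype(float); v,u=np.mgrid[0:480,0:640]
    X=(u-d['cx'])/d['fx']*z; Y=-(v-d['cy'])/d['fy']*z
    P=np.stack([X,Y,-z,np.ones_like(z)],-1)
    W=P@np.linalg.inv(d['camera_from_world']).T
    W=W[...,:3]; W[z<=0]=np.nan
    return W
E
python3 - <<'E'
from h import *
for n in ('top','scene','wrist'):
    d=grab(n); save(d,n+'0.png'); np.savez('pics/%s0.npz'%n,**d)
    print(n,d['fx'],d['cx'],d['cy'],[k for k in d],np.round(np.linalg.inv(d['camera_from_world']),3).tolist(),(d['range_z']>0).mean())
s=r.sense();print({k:np.round(v,3).tolist() for k,v in s.items()})
E
```

```text
pics
top 621.7844620752796 324.37278851407336 234.77094480264367 ['pixels', 'range_z', 'fx', 'fy', 'cx', 'cy', 'camera_from_world'] [[-0.027, 0.997, -0.067, 383.05], [-1.0, -0.027, -0.004, -148.767], [-0.006, 0.067, 0.998, 1648.057], [0.0, 0.0, 0.0, 1.0]] 0.9960416666666667
scene 546.8845895106981 315.3659601436432 240.90033771322288 ['pixels', 'range_z', 'fx', 'fy', 'cx', 'cy', 'camera_from_world'] [[-0.772, 0.338, -0.538, -365.653], [-0.636, -0.395, 0.664, 867.203], [0.012, 0.854, 0.519, 942.895], [0.0, 0.0, 0.0, 1.0]] 0.9305403645833333
wrist 431.2545633036939 319.57450276550753 239.81232231011109 ['pixels', 'range_z', 'fx', 'fy', 'cx', 'cy', 'camera_from_world'] [[0.316, 0.916, 0.247, 231.429], [-0.949, 0.305, 0.081, -476.427], [-0.001, -0.26, 0.966, 385.805], [0.0, 0.0, 0.0, 1.0]] 0.9959309895833334
{'clock': 0.15, 'q': [-1.396, 0.343, 1.525, 0.0, 1.275, -0.146], 'qvel': [0.001, -0.003, -0.005, -0.001, 0.0, -0.001], 'joint_torque': [0.001, -43.147, -24.435, 0.072, 0.054, -0.0], 'tcp_pos': [165.525, -497.908, 226.216], 'tcp_rot': [[-0.0, 0.949, 0.315], [0.001, 0.315, -0.949], [-1.0, 0.0, -0.001]], 'ft_force': [-0.487, 0.415, 1.273], 'wrist_torque': [-0.006, 0.064, -0.043], 'width': 0.995}
```

View pics/top0.png

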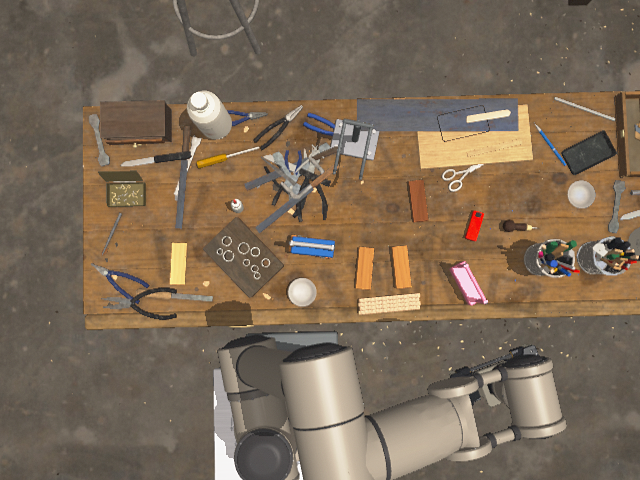

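View pics/scene0.png

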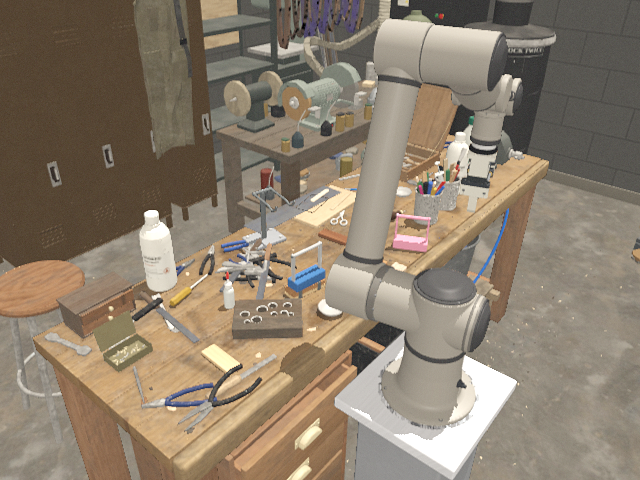

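The top view shows the blue weight at (311,247), the pink look-alike at (467,283), the hook at (355,140), and blank candidates at (178,263) pale, (365,268) and (400,268) mid-brown, and (417,200) dark. The rule is at (389,303), the cutter at (474,225) and the glue at (235,205). I'll enlarge these and measure.

```bash
python3 - <<'E'
from h import *
d=dict(np.load('pics/top0.npz')); W=cloud(d)
a=d['pixels'][:,:,::-1]
cv2.imwrite('pics/c1.png',cv2.resize(a[95:325,80:345],(795,690//1),interpolation=cv2.INTER_CUBIC)[:600])
c=cv2.resize(a[110:320,300:500],(760,798),interpolation=cv2.INTER_CUBIC)
cv2.imwrite('pics/c2.png',cv2.resize(a[105:320,300:560],(720,595),interpolation=cv2.INTER_CUBIC))
for n,(u,v) in dict(w=(320,252),pb=(178,263),o1=(365,268),o2=(400,268),dk=(417,200),rule=(389,303),cut=(474,226),glue=(235,205),bench=(440,240),hook=(355,150)).items():
    print(n,np.round(W[v,u],1),np.round(np.nanmedian(W[v-2:v+3,u-2:u+3].reshape(-1,3),0),1), a[v,u])
E
```

```text
w [ 446.4 -130.    54.4] [ 446.4 -130.    56.6] [209 127  62]
pb [429.3 245.2  11.3] [429.4 244.9   9.7] [132 221 246]
o1 [ 402.8 -246.1   19.9] [ 402.8 -246.5   13.2] [ 80 155 232]
o2 [ 400.3 -337.5   20.2] [ 400.3 -337.5   18.3] [ 77 154 229]
dk [ 578.5 -389.3   13.9] [ 578.7 -390.    10.8] [ 50  85 147]
rule [ 309.8 -306.5   11.9] [ 309.8 -306.4   14.8] [123 163 210]
cut [ 505.8 -537.3   11.1] [ 505.6 -536.8   15. ] [ 10  31 244]
glue [570.8  82.5  78.1] [570.9  82.9  75.6] [245 250 250]
bench [ 472.  -449.    -3.4] [ 4.718e+02 -4.483e+02 -2.000e-01] [ 67 107 145]
hook [ 716.7 -229.7   13.9] [ 717.  -229.7   12.3] [192 191 195]
```

View pics/c1.png

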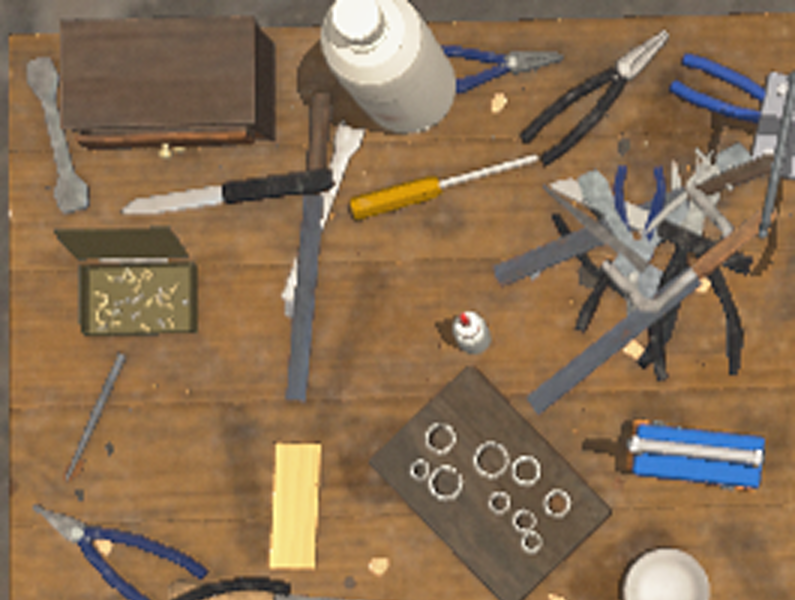

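View pics/c2.png

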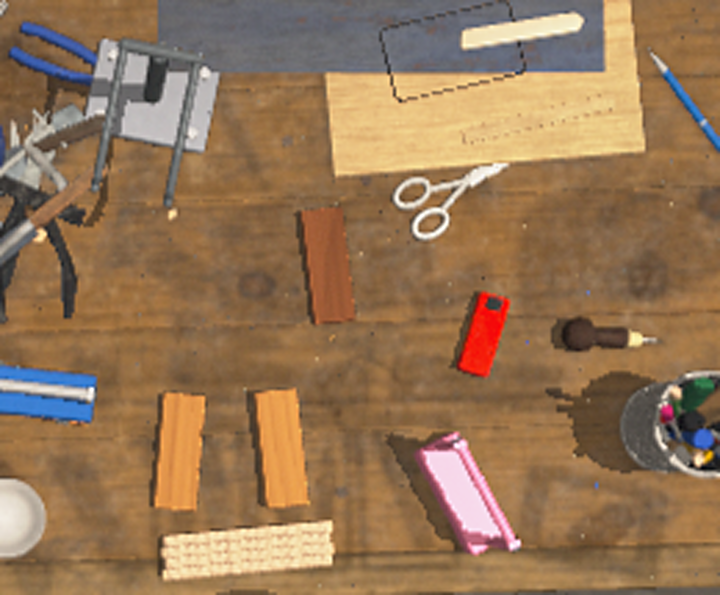

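```bash
cat >> h.py <<'E'
def ray_plane(d,uv,z):
    T=np.linalg.inv(d['camera_from_world']); uv=np.atleast_2d(uv).astype(float)
    D=np.stack([(uv[:,0]-d['cx'])/d['fx'],-(uv[:,1]-d['cy'])/d['fy'],-np.ones(len(uv))],1)@T[:3,:3].T
    o=T[:3,3]; t=(z-o[2])/D[:,2]
    return o+D*t[:,None]
def rect(P):
    (c,(w,h),a)=cv2.minAreaRect(P[:,:2].astype(np.float32))
    if w>h: w,h=h,w; a+=90   # a = angle of short side dir
    a=(a+90)%180-90
    return np.round(c,1),round(w,1),round(h,1),round(a,1)  # a: angle deg of short (x) axis about z (obj y = a+90)
def blob(d,lo,hi,roi):
    hsv=cv2.cvtColor(d['pixels'],cv2.COLOR_RGB2HSV); m=cv2.inRange(hsv,np.array(lo),np.array(hi))
    k=np.zeros_like(m);u0,v0,u1,v1=roi;k[v0:v1,u0:u1]=255; m&=k
    m=cv2.morphologyEx(m,cv2.MORPH_OPEN,np.ones((3,3)))
    n,l,s,c=cv2.connectedComponentsWithStats(m)
    i=1+np.argmax(s[1:,4]); return l==i
E
python3 - <<'E'
from h import *
d=dict(np.load('pics/top0.npz')); W=cloud(d)
hsv=cv2.cvtColor(d['pixels'],cv2.COLOR_RGB2HSV)
for n,(u,v) in dict(pb=(178,263),o1=(365,268),o2=(400,268),dk=(417,200),w=(325,253),bench=(440,240)).items(): print(n,hsv[v-1:v+2,u-1:u+2].reshape(-1,3).mean(0).round())
R=dict(pb=((15,80,150),(35,255,255),(160,235,200,295)),o1=((5,150,150),(17,255,255),(350,240,380,295)),o2=((5,150,150),(17,255,255),(384,240,415,295)),dk=((3,130,90),(11,255,255),(402,172,432,228)),w=((100,120,60),(115,255,255),(280,230,345,265)))
for n,(lo,hi,roi) in R.items():
    m=blob(d,lo,hi,roi); P=W[m]; zz=P[:,2]
    # local bench height: ring
    ring=cv2.dilate(m.astype(np.uint8),np.ones((13,13)))-cv2.dilate(m.astype(np.uint8),np.ones((7,7)))
    zb=W[ring>0][:,2]
    z=np.nanmedian(zz); v,u=np.nonzero(m)
    P2=ray_plane(d,np.stack([u,v],1),z)
    # pixel corners
    print(n,m.sum(),'z',z.round(1),'std',np.nanstd(zz).round(1),'bench',np.nanmedian(zb).round(1),rect(P2),'+px',round(z and 1648/621,1), np.array(P2.mean(0)).round(1))
E
```

```text
pb [ 24. 116. 246.]
o1 [ 15. 169. 232.]
o2 [ 15. 170. 230.]
dk [ 11. 165. 154.]
w [107. 181. 211.]
bench [ 15. 137. 142.]
pb 1081 z 7.5 std 6.2 bench 2.6 (array([416.1, 232.7]), 87.8, 136.2, 87.6) +px 2.7 [410.2 236.    7.5]
o1 634 z 14.8 std 4.0 bench 0.0 (array([ 403.4, -245.5]), 39.4, 110.3, 83.4) +px 2.7 [ 403.1 -245.4   14.8]
o2 625 z 18.6 std 4.4 bench 0.5 (array([ 403.6, -341.2]), 39.4, 110.8, -86.9) +px 2.7 [ 403.3 -341.3   18.6]
dk 589 z 12.2 std 4.0 bench 0.4 (array([ 576.9, -392.4]), 38.8, 109.5, -85.4) +px 2.7 [ 576.6 -392.4   12.2]
w 307 z 56.8 std 6.1 bench 3.8 (array([ 449. , -108.5]), 19.2, 106.6, -7.9) +px 2.7 [ 449.  -108.2   56.8]
```

Emit:
drive_tool([
  [0.7, 0.97, 0.1, 0, 0, 0.088, 1],
  [0.7, 0.97, 0.1, 0, 0, 0.088, 1],
  [0.7, 0.97, 0.1, 0, 0, 0.088, 1],
  [0.7, 0.97, 0.1, 0, 0, 0.088, 1],
  [0.7, 0.97, 0.1, 0, 0, 0.088, 1],
  [0.7, 0.97, 0.1, 0, 0, 0.088, 1],
  [0.7, 0.97, 0.1, 0, 0, 0.088, 1],
  [0.7, 0.97, 0.1, 0, 0, 0.088, 1],
])

```text
clock: 0.95
tcp_pos: [306.0, -303.1, 246.7]
tcp_rot: [[-0.0, 0.64, 0.768], [0.0, 0.768, -0.64], [-1.0, 0.0, -0.0]]
ft_force: [-0.2, -0.5, 1.1]
width: 1.001
```

Emit:
drive_tool([
  [0.7, 0.97, 0, 0, 0, 0.088, 1],
  [0.7, 0.97, 0, 0, 0, 0.088, 1],
  [0.7, 0.97, 0, 0, 0, 0.088, 1],
  [0.7, 0.97, 0, 0, 0, 0.088, 1],
  [0.7, 0.97, 0, 0, 0, 0.088, 1],
  [0.7, 0.97, 0, 0, 0, 0.088, 1],
  [0.7, 0.97, 0, 0, 0, 0.088, 1],
  [0.7, 0.97, 0, 0, 0, 0.088, 1],
  [0, 0, 0, 0, 0, 0, 1],
  [0, 0, 0, 0, 0, 0, 1],
])

```text
clock: 1.95
tcp_pos: [445.4, -109.9, 246.4]
tcp_rot: [[-0.001, 0.143, 0.99], [-0.0, 0.99, -0.143], [-1.0, -0.0, -0.001]]
ft_force: [-0.3, 0.3, -0.7]
width: 1.002
```

```bash
python3 - <<'E'
from h import *
d=grab('wrist'); save(d,'wr1.png'); np.savez('pics/wr1.npz',**d)
s=r.sense();print({k:np.round(v,3).tolist() for k,v in s.items()})
t=dict(np.load('pics/top0.npz')); W=cloud(t)
# hook points
sub=W[110:205,310:400].reshape(-1,3); 
for lo,hi in((140,230),):
    m=(W[...,2]>lo)&(W[...,2]<hi); v,u=np.nonzero(m); k=(u>310)&(u<400)&(v>100)&(v<210)
    print(k.sum()); 
    for a,b in list(zip(u[k],v[k]))[::12]: print(a,b,W[b,a].round(0))
E
```

```text
{'clock': 2.0, 'q': [-0.41, 0.204, 1.66, -0.0, 1.279, -0.266], 'qvel': [-0.019, -0.006, 0.001, 0.001, -0.001, 0.002], 'joint_torque': [0.723, -35.612, -24.565, 0.121, 0.052, -0.001], 'tcp_pos': [445.186, -110.446, 246.501], 'tcp_rot': [[-0.001, 0.144, 0.99], [-0.0, 0.99, -0.144], [-1.0, -0.0, -0.001]], 'ft_force': [-0.477, 0.306, 0.611], 'wrist_torque': [-0.009, -0.059, 0.028], 'width': 0.999}
534
344 118 [ 761. -197.  180.]
345 120 [ 753. -199.  192.]
357 120 [ 756. -229.  178.]
352 121 [ 753. -216.  181.]
346 122 [ 749. -202.  188.]
358 122 [ 749. -230.  184.]
347 123 [ 749. -204.  180.]
359 123 [ 746. -233.  186.]
344 124 [ 744. -197.  191.]
360 124 [ 744. -235.  185.]
372 124 [ 743. -263.  187.]
361 125 [ 741. -237.  187.]
373 125 [ 741. -266.  183.]
362 126 [ 740. -240.  181.]
342 127 [ 740. -192.  178.]
367 127 [ 735. -251.  190.]
357 128 [ 739. -228.  168.]
355 129 [ 741. -224.  151.]
344 130 [ 733. -197.  176.]
357 131 [ 738. -230.  140.]
343 133 [ 725. -194.  177.]
341 135 [ 718. -189.  187.]
369 136 [ 715. -256.  181.]
367 138 [ 711. -251.  182.]
367 140 [ 705. -250.  185.]
341 142 [ 703. -189.  181.]
340 144 [ 700. -186.  174.]
338 146 [ 692. -181.  189.]
366 147 [ 688. -248.  184.]
340 149 [ 686. -186.  179.]
338 151 [ 681. -181.  183.]
367 152 [ 677. -250.  183.]
365 154 [ 673. -245.  177.]
363 156 [ 668. -240.  176.]
337 158 [ 666. -178.  172.]
335 160 [ 662. -173.  171.]
364 161 [ 656. -242.  178.]
362 163 [ 652. -238.  174.]
336 165 [ 650. -175.  170.]
364 166 [ 646. -242.  168.]
363 168 [ 641. -240.  169.]
360 170 [ 636. -232.  170.]
334 172 [ 629. -170.  193.]
362 174 [ 624. -236.  184.]
362 177 [ 617. -236.  184.]
```

View pics/wr1.png

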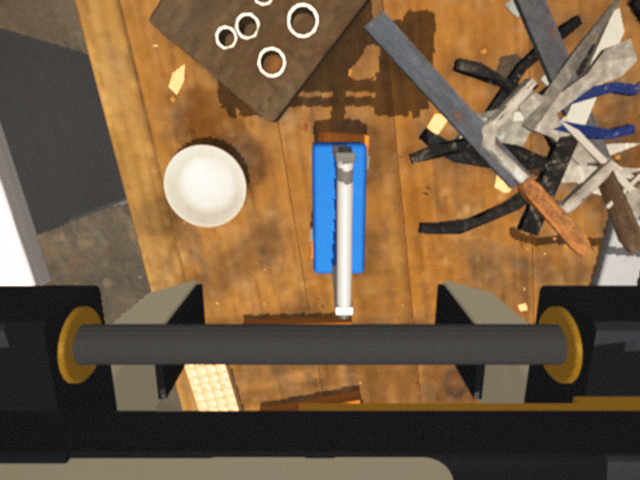

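```bash
python3 - <<'E'
from h import *
d=dict(np.load('pics/wr1.npz')); W=cloud(d)
m=(W[...,2]>115)&(W[...,2]<165); m[:140]=0;m[322:]=0;m[:,:325]=0;m[:,365:]=0
P=W[m]; print(m.sum(),np.median(P[:,2]),P[:,2].std())
v,u=np.nonzero(m)
for z in (np.median(P[:,2]),):
    Q=ray_plane(d,np.stack([u,v],1),z); print(rect(Q),Q.mean(0))
for vv in (170,200,230,260,290):
    k=v==vv; print(vv,u[k].min(),u[k].max(),W[vv,int(u[k].mean())].round(1))
mb=blob(d,(100,120,60),(115,255,255),(300,130,380,290)); B=W[mb]; print('block top z',np.median(B[:,2])); v,u=np.nonzero(mb); Q=ray_plane(d,np.stack([u,v],1),np.median(B[:,2])); print(rect(Q))
# hook prongs
t=dict(np.load('pics/top0.npz')); T=cloud(t)
v,u=np.mgrid[0:480,0:640]; 
for a,b in((328,350),(355,380)):
  rows=[]
  for vv in range(134,182):
    k=(T[vv,a:b,2]>150)&(T[vv,a:b,2]<215)
    if k.sum(): rows.append((a+np.nonzero(k)[0].mean(),vv,k.sum()))
  R=np.array(rows); print(R[0],R[-1])
  Q=ray_plane(t,R[:,:2],182); f=np.polyfit(Q[:,0],Q[:,1],1); print(f,np.degrees(np.arctan(f[0])),Q[0],Q[-1], np.std(Q[:,1]-np.polyval(f,Q[:,0])))
E
```

```text
2763 142.31697067075828 2.8978744478107963
(array([ 460.5, -111.6]), 12.7, 112.1, -7.7) [ 460.95701415 -108.64350106  142.31697067]
170 337 352 [465.8 -70.1 142.7]
200 337 352 [463.5 -88.5 141.9]
230 337 351 [ 461.1 -107.3  142.8]
260 337 351 [ 458.5 -126.7  143.3]
290 335 351 [ 455.3 -146.8  143.5]
block top z nan
(array([nan, nan]), 0.0, 0.0, 0.0)
[342. 134.   3.] [334. 173.   3.]
[ -0.23549562 -21.1089066 ] -13.251459005485241 [ 721.8374643 -191.464715   182.       ] [ 628.40240085 -169.7473626   182.        ] 0.44641746654002296
[369. 134.   3.] [360.5 179.    2. ]
[ -0.23245525 -88.58118979] -13.086300067171635 [ 720.02384113 -255.9112129   182.        ] [ 612.27122581 -232.30100334  182.        ] 0.44089622188219457
```

Emit:
drive_tool([
  [0.9, -0.6, 0.2, 0, 0, -0.014, 1],
  [0.9, -0.6, 0.2, 0, 0, -0.014, 1],
  [0.9, -0.6, 0.2, 0, 0, -0.014, 1],
  [0.9, -0.6, 0.2, 0, 0, -0.014, 1],
  [0.9, -0.6, 0.2, 0, 0, -0.014, 1],
  [0.9, -0.6, 0.2, 0, 0, -0.014, 1],
  [0.9, -0.6, 0.2, 0, 0, -0.014, 1],
  [0.9, -0.6, 0.2, 0, 0, -0.014, 1],
  [0, 0, 0, 0, 0, 0, 1],
  [0, 0, 0, 0, 0, 0, 1],
])

```text
clock: 3.0
tcp_pos: [624.7, -231.4, 285.8]
tcp_rot: [[-0.002, 0.232, 0.973], [0.001, 0.973, -0.232], [-1.0, 0.0, -0.002]]
ft_force: [-0.0, -0.4, -0.3]
width: 1.001
```

```bash
python3 - <<'E'
from h import *
d=grab('wrist'); save(d,'wr2.png'); np.savez('pics/wr2.npz',**d)
W=cloud(d); m=(W[...,2]>150)&(W[...,2]<215); m[300:]=0
cv2.imwrite('pics/wr2m.png',m.astype(np.uint8)*255)
E
```

```text
(no output)
```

View pics/wr2.png

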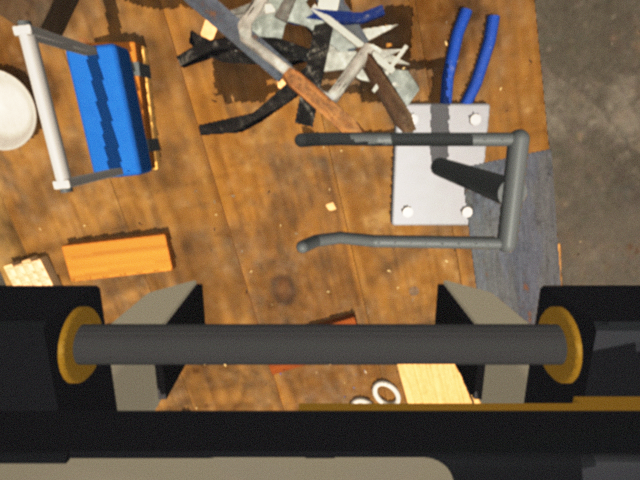

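View pics/wr2m.png

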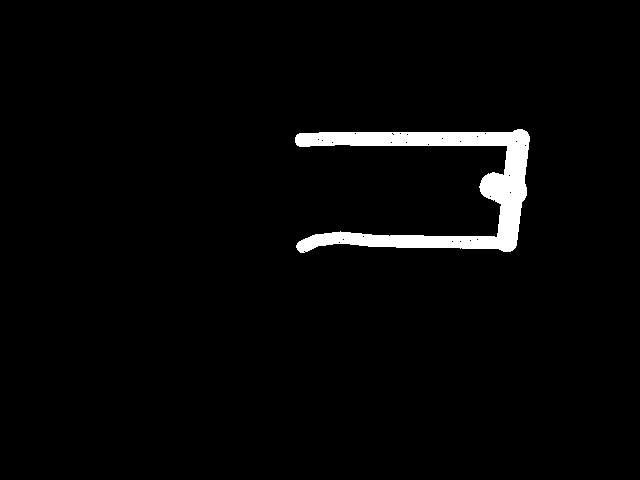

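The wrist view shows the hook clearly: tips at about (300,140) and (302,246), cross-bar ends at about (519,138) and (507,243).

```bash
python3 - <<'E'
from h import *
d=dict(np.load('pics/wr2.npz')); W=cloud(d)
tips=ray_plane(d,[(299,140),(301,247)],188); cb=ray_plane(d,[(517,138.5),(507,243)],182)
pr=ray_plane(d,[(380,139),(470,139),(380,241.5),(470,242)],176)
print(tips.round(1),cb.round(1),pr.round(1))
for p,q in ((pr[0],pr[1]),(pr[2],pr[3]),(tips[0],cb[0]),(tips[1],cb[1])): print(np.degrees(np.arctan2(*(q-p)[1::-1])))
for a,b in((305,140),(340,140),(380,139),(450,139),(305,244),(340,239),(400,241),(514,190)): print(a,b,W[b,a].round(1))
a=np.radians(-13.3); hx=np.array([np.cos(a),np.sin(a)])
mid=tips.mean(0)[:2]; mc=cb.mean(0)[:2]
print('seat from tips',mid+28*hx,'from cb',mc-105*hx, 'len',(mc-mid)@hx)
# bar in this view
m=(W[...,2]>110)&(W[...,2]<165); m[:,90:]=0; v,u=np.nonzero(m); print(m.sum())
E
```

```text
[[ 626.7 -169.9  188. ]
 [ 612.2 -233.1  188. ]] [[ 752.8 -199.2  182. ]
 [ 739.2 -262.3  182. ]] [[ 674.2 -181.1  176. ]
 [ 727.5 -193.7  176. ]
 [ 661.5 -244.5  176. ]
 [ 718.2 -258.3  176. ]]
-13.371187269335797
-13.684710387473388
-13.07991602555543
-12.951549117831979
305 140 [ 630.3 -170.6  192.2]
340 140 [ 650.5 -176.1  172.6]
380 139 [ 673.6 -180.8  180.7]
450 139 [ 713.5 -190.1  183.6]
305 244 [ 615.4 -230.8  191.6]
340 239 [ 636.6 -237.8  172.8]
400 241 [ 673.5 -245.4  181.7]
514 190 [ 745.4 -228.4  186.9]
seat from tips [ 646.68811659 -207.95283342] from cb [ 643.77820151 -206.60240592] len 129.8574666392162
3462
```

Emit:
drive_tool([
  [-0.93, 0.69, 0, 0, 0, 0.0178, 1],
  [-0.93, 0.69, 0, 0, 0, 0.0178, 1],
  [-0.93, 0.69, 0, 0, 0, 0.0178, 1],
  [-0.93, 0.69, 0, 0, 0, 0.0178, 1],
  [-0.93, 0.69, 0, 0, 0, 0.0178, 1],
  [-0.93, 0.69, -0.4, 0, 0, 0.0178, 1],
  [-0.98, 0.72, -0.6, 0, 0, 0.0178, 1],
  [0, 0, -0.6, 0, 0, 0, 1],
  [0, 0, -0.4, 0, 0, 0, 1],
  [0, 0, 0, 0, 0, 0, 1],
])

```text
clock: 4.05
tcp_pos: [460.5, -108.4, 236.0]
tcp_rot: [[-0.002, 0.134, 0.991], [0.001, 0.991, -0.134], [-1.0, 0.0, -0.002]]
ft_force: [-0.3, -0.9, -0.6]
width: 1.003
```

```bash
python3 - <<'E'
from h import *
d=grab('wrist'); save(d,'wr3.png'); np.savez('pics/wr3.npz',**d)
W=cloud(d); s=r.sense(); print(s['tcp_pos'],s['tcp_rot'][:,2])
m=(W[...,2]>125)&(W[...,2]<165); m[323:]=0; m[:,:300]=0;m[:,400:]=0
v,u=np.nonzero(m)
for vv in range(120,323,20):
    k=v==vv
    if k.any(): print(vv,u[k].min(),u[k].max(),W[vv,int(u[k].mean())].round(1))
E
```

```text
[ 461.26060018 -108.79117908  236.69457026] [ 9.90952239e-01 -1.34214507e-01 -3.54294806e-04]
160 312 331 [467.6 -59.7 143.7]
180 314 329 [466.1 -71.1 143.6]
200 314 329 [464.5 -82.9 143.1]
220 314 329 [462.9 -95.  142.6]
240 314 329 [ 461.2 -107.4  142.4]
260 314 329 [ 459.6 -119.8  143.2]
280 314 329 [ 457.8 -133.1  142.1]
300 314 328 [ 456.1 -145.8  143.7]
320 312 330 [ 454.2 -160.   142.5]
```

View pics/wr3.png

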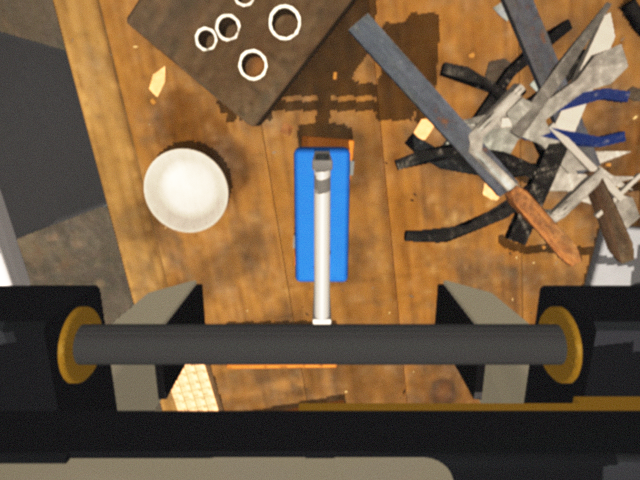

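Emit:
drive_tool([
  [0, -0.05, -0.9, 0, 0, 0, 1],
  [0, 0, -0.9, 0, 0, 0, 1],
  [0, 0, -0.9, 0, 0, 0, 1],
  [0, 0, -0.9, 0, 0, 0, 1],
  [0, 0, -0.7, 0, 0, 0, 1],
  [0, 0, -0.4, 0, 0, 0, 1],
  [0, 0, 0, 0, 0, 0, -1],
  [0, 0, 0, 0, 0, 0, -1],
  [0, 0, 0, 0, 0, 0, -1],
  [0, 0, 0, 0, 0, 0, -1],
])

```text
clock: 5.1
tcp_pos: [462.1, -110.2, 120.1]
tcp_rot: [[0.002, 0.134, 0.991], [-0.001, 0.991, -0.134], [-1.0, -0.0, 0.002]]
ft_force: [-0.6, -0.4, 0.4]
width: 0.696
```

Emit:
drive_tool([
  [0, 0, 0, 0, 0, 0, -1],
  [0, 0, 0, 0, 0, 0, -1],
  [0, 0, 0, 0, 0, 0, -1],
  [0, 0, 0, 0, 0, 0, -1],
])

```text
clock: 5.5
tcp_pos: [461.6, -110.0, 119.3]
tcp_rot: [[0.0, 0.134, 0.991], [-0.0, 0.991, -0.134], [-1.0, -0.0, 0.0]]
ft_force: [0.3, -0.2, -0.0]
width: 0.351
```

Emit:
drive_tool([
  [0, 0, 0, 0, 0, 0, -1],
  [0, 0, 0, 0, 0, 0, -1],
  [0, 0, 0, 0, 0, 0, -1],
  [0, 0, 0, 0, 0, 0, -1],
  [0, 0, 0, 0, 0, 0, -1],
])

```text
clock: 6.0
tcp_pos: [461.4, -109.9, 119.2]
tcp_rot: [[-0.0, 0.134, 0.991], [0.0, 0.991, -0.134], [-1.0, -0.0, -0.0]]
ft_force: [-0.6, -0.0, 1.8]
width: 0.093
```

Emit:
drive_tool([
  [0, 0, 0, 0, 0, 0, -1],
  [0, 0, 0, 0, 0, 0, -1],
  [0, 0, 0.2, 0, 0, 0, -1],
  [0, 0, 0.4, 0, 0, 0, -1],
  [0, 0, 0.5, 0, 0, 0, -1],
  [0, 0, 0.5, 0, 0, 0, -1],
  [0, 0, 0.5, 0, 0, 0, -1],
  [0, 0, 0.4, 0, 0, 0, -1],
  [0, 0, 0.2, 0, 0, 0, -1],
  [0, 0, 0, 0, 0, 0, -1],
])

```text
clock: 7.0
tcp_pos: [461.8, -110.1, 187.3]
tcp_rot: [[0.001, 0.134, 0.991], [-0.0, 0.991, -0.134], [-1.0, -0.0, 0.001]]
ft_force: [0.5, 0.5, -8.2]
width: 0.095
```

```bash
python3 - <<'E'
from h import *
d=grab('wrist'); save(d,'wr4.png'); np.savez('pics/wr4.npz',**d)
d=grab('scene'); save(d,'sc4.png'); 
s=r.sense(); print(s['tcp_pos'],s['width'],s['ft_force'])
E
```

```text
[ 461.26325621 -109.85704765  186.32541043] 0.10049740667823034 [-0.08933344  0.26380215 -8.33401849]
```

View pics/wr4.png

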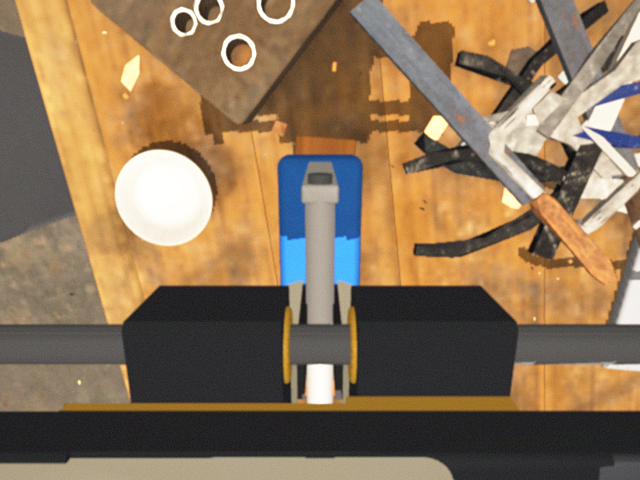

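View pics/sc4.png

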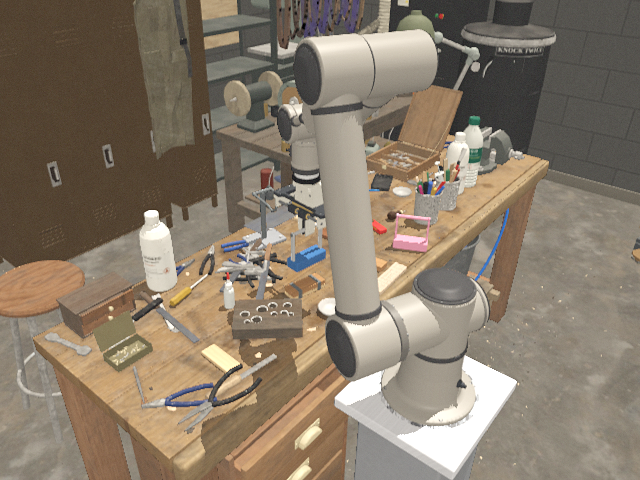

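```bash
python3 - <<'E'
from h import *
t=dict(np.load('pics/top0.npz')); W=cloud(t)
m=(W[...,0]>420)&(W[...,0]<720)&(W[...,1]<-60)&(W[...,1]>-280)&(W[...,2]>75); m[:,:310]|=False
for a,b in zip(*np.nonzero(m[:, :]&(W[...,0]<610)&(W[...,0]>490))): print(b,a,W[a,b].round())
E
```

Emit:
drive_tool([
  [0.5, -0.3, 0, 0, 0, -0.018, -1],
  [0.7, -0.5, 0, 0, 0, -0.018, -1],
  [0.8, -0.6, 0, 0, 0, -0.018, -1],
  [0.8, -0.6, 0, 0, 0, -0.018, -1],
  [0.8, -0.6, 0, 0, 0, -0.018, -1],
  [0.6, -0.4, 0, 0, 0, -0.018, -1],
  [0.42, -0.24, 0, 0, 0, -0.014, -1],
  [0, 0, 0, 0, 0, 0, -1],
  [0, 0, 0, 0, 0, 0, -1],
])

```text
clock: 8.0
tcp_pos: [576.2, -190.6, 185.5]
tcp_rot: [[-0.003, 0.228, 0.974], [0.001, 0.974, -0.228], [-1.0, 0.001, -0.003]]
ft_force: [-1.4, 0.0, -6.7]
width: 0.099
```

```bash
python3 - <<'E'
from h import *
d=grab('wrist'); save(d,'wr5.png'); np.savez('pics/wr5.npz',**d)
s=r.sense(); print(s['tcp_pos'],s['width'],s['tcp_rot'][:,2])
hx=np.array([np.cos(np.radians(-13.2)),np.sin(np.radians(-13.2))]); e=np.array([645,-207])-s['tcp_pos'][:2]
print('along',e@hx,'lat',e@np.array([-hx[1],hx[0]]),e/25)
E
```

```text
[ 575.96050489 -190.30036307  185.81350764] 0.09539801631129542 [ 0.97372779 -0.2276977  -0.00282051]
along 71.02877253162787 lat -0.49318542173463503 [ 2.7615798  -0.66798548]
```

View pics/wr5.png

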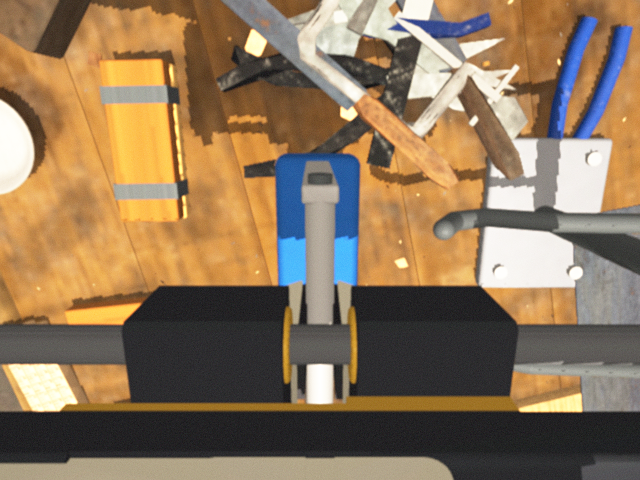

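Emit:
drive_tool([
  [0.4, -0.1, 0, 0, 0, 0, -1],
  [0.55, -0.13, 0, 0, 0, 0, -1],
  [0.55, -0.13, 0, 0, 0, 0, -1],
  [0.55, -0.13, 0, 0, 0, 0, -1],
  [0.4, -0.1, 0, 0, 0, 0, -1],
  [0.3, -0.08, 0, 0, 0, 0, -1],
  [0, 0, 0, 0, 0, 0, -1],
  [0, 0, 0, 0, 0, 0, -1],
])

```text
clock: 8.85
tcp_pos: [645.2, -207.4, 186.5]
tcp_rot: [[-0.001, 0.228, 0.974], [0.0, 0.974, -0.228], [-1.0, 0.0, -0.001]]
ft_force: [0.0, -0.6, -8.7]
width: 0.098
```

```bash
python3 - <<'E'
from h import *
d=grab('wrist'); save(d,'wr6.png'); np.savez('pics/wr6.npz',**d); d=grab('scene'); cv2.imwrite('pics/sc6.png',cv2.resize(d['pixels'][150:320,200:400,::-1],(700,595)))
s=r.sense(); print(s['tcp_pos'],s['width'],s['ft_force'])
hx=np.array([np.cos(np.radians(-13.2)),np.sin(np.radians(-13.2))]); e=np.array([645,-207])-s['tcp_pos'][:2]
print('along',e@hx,'lat',e@np.array([-hx[1],hx[0]]),e/25)
E
```

```text
[ 645.12501471 -207.45760618  186.71596872] 0.09603503036910073 [-0.39765274  0.97310398 -7.8009604 ]
along -0.22620645187260294 lat 0.4169685071790788 [-0.00500059  0.01830425]
```

View pics/wr6.png

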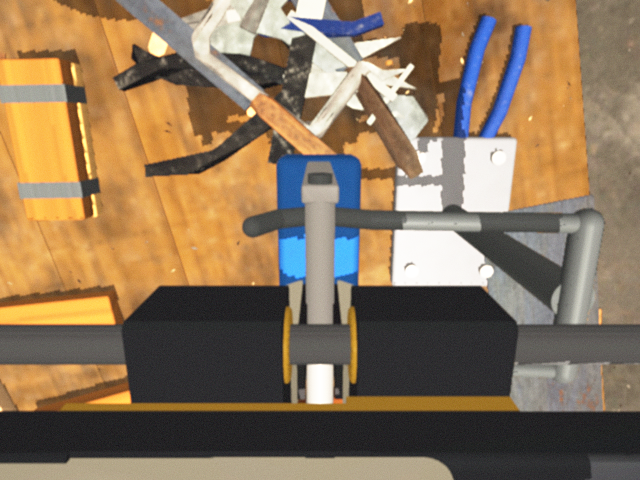

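View pics/sc6.png

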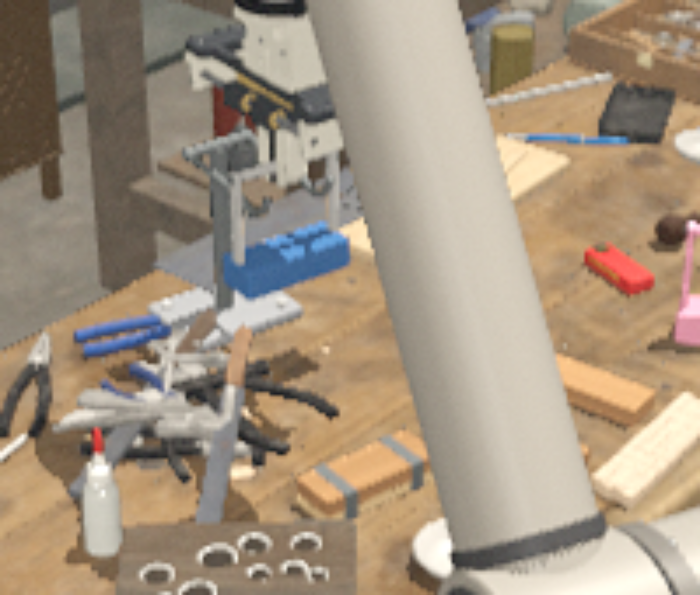

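Emit:
drive_tool([
  [0, 0, -0.2, 0, 0, 0, -1],
  [0, 0, -0.25, 0, 0, 0, -1],
  [0, 0, -0.25, 0, 0, 0, -1],
  [0, 0, -0.2, 0, 0, 0, -1],
  [0, 0, -0.12, 0, 0, 0, -1],
  [0, 0, 0, 0, 0, 0, -1],
])

```text
clock: 9.55
tcp_pos: [645.5, -207.6, 160.4]
tcp_rot: [[-0.001, 0.228, 0.974], [0.001, 0.974, -0.228], [-1.0, 0.0, -0.001]]
ft_force: [-0.8, 0.2, -7.6]
width: 0.097
```

Emit:
drive_tool([
  [0, 0, -0.08, 0, 0, 0, -1],
  [0, 0, -0.04, 0, 0, 0, -1],
  [0, 0, 0, 0, 0, 0, -1],
])

```text
clock: 9.85
tcp_pos: [646.2, -207.9, 159.1]
tcp_rot: [[0.002, 0.228, 0.974], [-0.001, 0.974, -0.228], [-1.0, -0.0, 0.002]]
ft_force: [-0.2, 1.1, -4.6]
width: 0.099
```

Emit:
drive_tool([
  [0, 0, -0.05, 0, 0, 0, -1],
  [0, 0, -0.03, 0, 0, 0, -1],
  [0, 0, 0, 0, 0, 0, -1],
])

```text
clock: 10.15
tcp_pos: [646.3, -207.9, 158.8]
tcp_rot: [[0.003, 0.228, 0.974], [-0.001, 0.974, -0.228], [-1.0, -0.001, 0.003]]
ft_force: [-2.9, 1.6, 5.0]
width: 0.094
```

Weight is taken by the hook; open the fingers.

Emit:
drive_tool([
  [0, 0, 0, 0, 0, 0, -0.2],
  [0, 0, 0, 0, 0, 0, -0.2],
  [0, 0, 0, 0, 0, 0, -0.2],
  [0, 0, 0, 0, 0, 0, -0.2],
  [0, 0, 0, 0, 0, 0, -0.2],
  [0, 0, 0, 0, 0, 0, -0.2],
  [0, 0, 0, 0, 0, 0, -0.2],
])

```text
clock: 10.85
tcp_pos: [645.8, -207.8, 156.1]
tcp_rot: [[0.0, 0.228, 0.974], [-0.0, 0.974, -0.228], [-1.0, -0.0, 0.0]]
ft_force: [0.1, -0.3, -0.0]
width: 0.402
```

Emit:
drive_tool([
  [0, 0, 0.4, 0, 0, 0, -0.2],
  [0, 0, 0.8, 0, 0, 0, -0.2],
  [0, 0, 0.9, 0, 0, 0, -0.2],
  [0, 0, 0.9, 0, 0, 0, -0.2],
  [0, 0, 0.9, 0, 0, 0, -0.2],
  [0, 0, 0.6, 0, 0, 0, 0.2],
  [0, 0, 0, 0, 0, 0, 1],
  [0, 0, 0, 0, 0, 0, 1],
])

```text
clock: 11.65
tcp_pos: [645.8, -207.7, 268.8]
tcp_rot: [[0.0, 0.228, 0.974], [-0.0, 0.974, -0.228], [-1.0, -0.0, 0.0]]
ft_force: [-0.0, 0.1, 0.2]
width: 0.613
```

```bash
python3 - <<'E'
from h import *
d=grab('wrist'); save(d,'wr7.png'); np.savez('pics/wr7.npz',**d)
s=r.sense(); print(s['tcp_pos'],s['width'],s['ft_force'])
E
```

```text
[ 645.48463789 -207.57604244  267.91856967] 0.6559278666956794 [-0.62392126  0.06506673  0.26417325]
```

View pics/wr7.png

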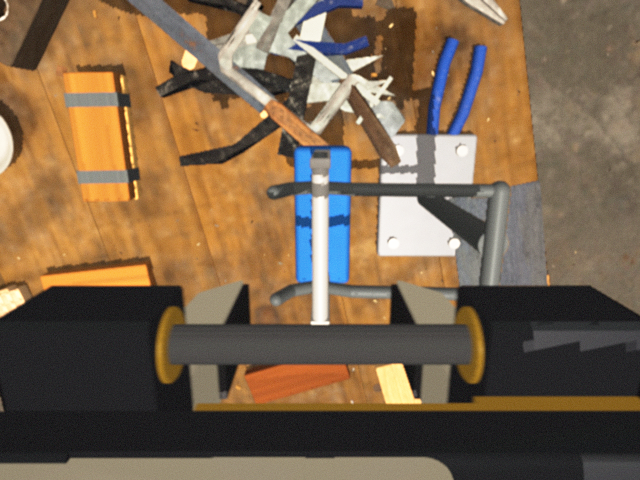

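The weight hangs on both prongs (bar crossing them at (320,188) and (320,290)). Pile visible at (100,135). Measuring pile and blanks.

```bash
cat >> h.py <<'E'
def flat(d,roi,zlo,zhi,W=None):
    """rect of connected region of points with height in range inside roi"""
    if W is None: W=cloud(d)
    m=((W[...,2]>zlo)&(W[...,2]<zhi)).astype(np.uint8)
    k=np.zeros_like(m);u0,v0,u1,v1=roi;k[v0:v1,u0:u1]=1; m&=k
    m=cv2.morphologyEx(m,cv2.MORPH_OPEN,np.ones((3,3)))
    n,l,s,c=cv2.connectedComponentsWithStats(m); i=1+np.argmax(s[1:,4]); m=l==i
    z=np.median(W[m][:,2]); v,u=np.nonzero(m)
    cs,_=cv2.findContours(m.astype(np.uint8),cv2.RETR_EXTERNAL,cv2.CHAIN_APPROX_NONE)
    Q=ray_plane(d,max(cs,key=len)[:,0,:],z)
    return rect(Q),'z',round(z,1),'n',m.sum(),Q.mean(0).round(1)
E
python3 - <<'E'
from h import *
for f,roi in(('wr7',(40,50,160,215)),('wr5',(80,40,200,240))):
    d=dict(np.load('pics/%s.npz'%f)); 
    W=cloud(d); print(f,flat(d,roi,20,40,W)); 
    print('bench',np.nanmedian(W[230:250,120:200].reshape(-1,3),0))
E
```

```text
wr7 ((array([ 464.2, -107.3]), 50.7, 113.3, -12.1), 'z', np.float64(28.0), 'n', np.int64(6744), array([ 464.4, -105.4,   28. ]))
bench [ 475.7961012  -214.48216413    1.55098668]
wr5 ((array([ 463.4, -107.1]), 49.5, 113.4, -11.9), 'z', np.float64(28.0), 'n', np.int64(10444), array([ 463.9, -105.2,   28. ]))
bench [ 441.70895215 -182.70454306    1.51657776]
```

Emit:
drive_tool([
  [-0.33, -0.82, 0, 0, 0, -0.178, 1],
  [-0.33, -0.82, 0, 0, 0, -0.178, 1],
  [-0.33, -0.82, 0, 0, 0, -0.178, 1],
  [-0.33, -0.82, 0, 0, 0, -0.178, 1],
  [-0.33, -0.82, 0, 0, 0, -0.178, 1],
  [-0.33, -0.82, -0.2, 0, 0, -0.178, 1],
  [-0.33, -0.82, -0.6, 0, 0, -0.178, 1],
  [-0.33, -0.82, -0.8, 0, 0, -0.178, 1],
  [-0.33, -0.82, -0.8, 0, 0, -0.178, 1],
  [0, 0, 0, 0, 0, 0, 1],
])

```text
clock: 12.7
tcp_pos: [568.5, -393.6, 203.5]
tcp_rot: [[-0.007, 0.997, 0.077], [0.005, 0.077, -0.997], [-1.0, -0.007, -0.005]]
ft_force: [-1.0, 0.5, 0.2]
width: 1.001
```

```bash
python3 - <<'E'
from h import *
d=grab('wrist'); save(d,'wr8.png'); np.savez('pics/wr8.npz',**d)
s=r.sense(); print(s['tcp_pos'],s['width'],s['tcp_rot'][:,2],s['q'])
d=grab('top'); save(d,'top8.png'); np.savez('pics/top8.npz',**d)
E
```

```text
[ 569.95946926 -392.53540094  205.64555624] 0.9987056924936805 [ 0.08176234 -0.99664362 -0.00405036] [-7.13708502e-01  6.80710222e-01  1.01264932e+00 -4.34729582e-05
  1.45394612e+00  7.75230469e-01]
```

View pics/wr8.png

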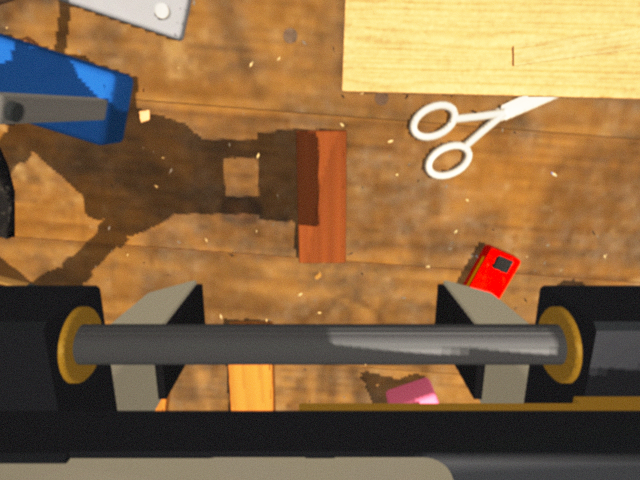

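View pics/top8.png

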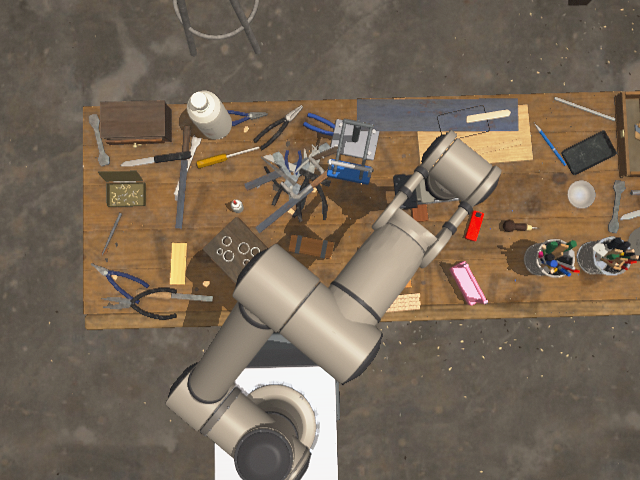

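```bash
cat >> h.py <<'E'
def go(s,xy,z,ang):
    j=s['tcp_rot'][:,2]; a=np.degrees(np.arctan2(j[1],j[0])); da=(ang-a+90)%180-90
    print('delta/25:',np.round(np.r_[np.array(xy)-s['tcp_pos'][:2],z-s['tcp_pos'][2]]/25,3),'rot/45',round(da/45,3),'(deg',round(da,1),') tcp',s['tcp_pos'].round(1),'w',round(s['width'],3))
E
python3 - <<'E'
from h import *
d=dict(np.load('pics/wr8.npz')); W=cloud(d)
m=blob(d,(0,120,40),(10,255,255),(270,110,370,280)); v,u=np.nonzero(m); z=np.median(W[m][:,2])
print('z',z,np.std(W[m][:,2]),'bench',np.median(W[280:300,250:400,2]),np.median(W[150:250,360:400,2]),np.median(W[150:250,220:280,2]))
print(m.sum(),rect(ray_plane(d,np.stack([u,v],1),z)))
print(flat(d,(270,110,370,280),6,25,W))
E
```

```text
z nan nan bench nan nan nan
110 (array([nan, nan]), 0.0, 0.0, 0.0)
((array([ 577.5, -394. ]), 39.8, 109.2, -85.2), 'z', np.float64(13.5), 'n', np.int64(6448), array([ 579.1, -393.7,   13.5]))
```

Emit:
drive_tool([
  [0.3, -0.04, -0.8, 0, 0, 0, 0.6],
  [0, 0, -1, 0, 0, 0, 0.6],
  [0, 0, -1, 0, 0, 0, 0.6],
  [0, 0, -1, 0, 0, 0, 0.6],
  [0, 0, -1, 0, 0, 0, 0.6],
  [0, 0, -1, 0, 0, 0, 0.6],
  [0, 0, -1, 0, 0, 0, 0.6],
  [0, 0, -0.7, 0, 0, 0, 0.6],
  [0, 0, -0.3, 0, 0, 0, 0.6],
  [0, 0, 0, 0, 0, 0, 0.6],
])

```text
clock: 13.8
tcp_pos: [579.5, -392.2, 13.4]
tcp_rot: [[-0.001, 0.996, 0.085], [0.001, 0.085, -0.996], [-1.0, -0.001, -0.001]]
ft_force: [0.0, 0.3, 0.0]
width: 0.804
```

```bash
python3 - <<'E'
from h import *
s=r.sense(); go(s,(577.5,-393.5),4.5,-85.2)
E
```

```text
delta/25: [-0.08  -0.052 -0.357] rot/45 -0.001 (deg -0.1 ) tcp [ 579.5 -392.2   13.4] w 0.804
```

Emit:
drive_tool([
  [-0.08, -0.05, -0.2, 0, 0, 0, 0.6],
  [0, 0, -0.15, 0, 0, 0, 0.4],
  [0, 0, 0, 0, 0, 0, -1],
  [0, 0, 0, 0, 0, 0, -1],
  [0, 0, 0, 0, 0, 0, -1],
  [0, 0, 0, 0, 0, 0, -1],
  [0, 0, 0, 0, 0, 0, -1],
  [0, 0, 0, 0, 0, 0, -1],
  [0, 0, 0, 0, 0, 0, -1],
])

```text
clock: 14.7
tcp_pos: [577.2, -394.7, 5.3]
tcp_rot: [[0.0, 0.997, 0.082], [-0.0, 0.082, -0.997], [-1.0, 0.0, 0.001]]
ft_force: [1.0, 0.4, 2.8]
width: 0.428
```

Emit:
drive_tool([
  [0, 0, 0.3, 0, 0, 0, -1],
  [0, 0, 0.7, 0, 0, 0, -1],
  [0, 0, 1, 0, 0, 0, -1],
  [0, 0, 1, 0, 0, 0, -1],
  [0, 0, 1, 0, 0, 0, -1],
  [0, 0, 1, 0, 0, 0, -1],
  [0, 0, 1, 0, 0, 0, -1],
  [0, 0, 0.5, 0, 0, 0, -1],
])

```text
clock: 15.5
tcp_pos: [577.7, -395.0, 170.5]
tcp_rot: [[0.003, 0.997, 0.082], [-0.003, 0.082, -0.997], [-1.0, 0.003, 0.003]]
ft_force: [0.0, -0.7, -0.4]
width: 0.431
```

Emit:
drive_tool([
  [-0.5, 0.8, 0, 0, 0, 0.18, -1],
  [-0.6, 0.9, 0, 0, 0, 0.18, -1],
  [-0.6, 0.9, 0, 0, 0, 0.18, -1],
  [-0.6, 0.9, 0, 0, 0, 0.18, -1],
  [-0.6, 0.9, 0, 0, 0, 0.18, -1],
  [-0.6, 0.9, 0, 0, 0, 0.18, -1],
  [-0.6, 0.9, 0, 0, 0, 0.18, -1],
  [-0.6, 0.9, 0, 0, 0, 0.18, -1],
  [-0.6, 0.9, 0, 0, 0, 0.18, -1],
  [0, 0, 0, 0, 0, 0, -1],
])

```text
clock: 16.5
tcp_pos: [442.5, -191.8, 167.2]
tcp_rot: [[-0.002, 0.21, 0.978], [0.002, 0.978, -0.21], [-1.0, 0.001, -0.003]]
ft_force: [-0.6, -0.3, -0.3]
width: 0.433
```

```bash
python3 - <<'E'
from h import *
d=grab('wrist'); save(d,'wr9.png'); np.savez('pics/wr9.npz',**d)
s=r.sense(); print(s['tcp_pos'],s['width'],s['tcp_rot'][:,2],s['ft_force'])
E
```

```text
[ 443.9023771  -193.44371929  167.59201535] 0.4246883224498804 [ 9.76853818e-01 -2.13907598e-01 -3.96925281e-04] [-0.2973055  -0.55551275 -0.95406867]
```

View pics/wr9.png

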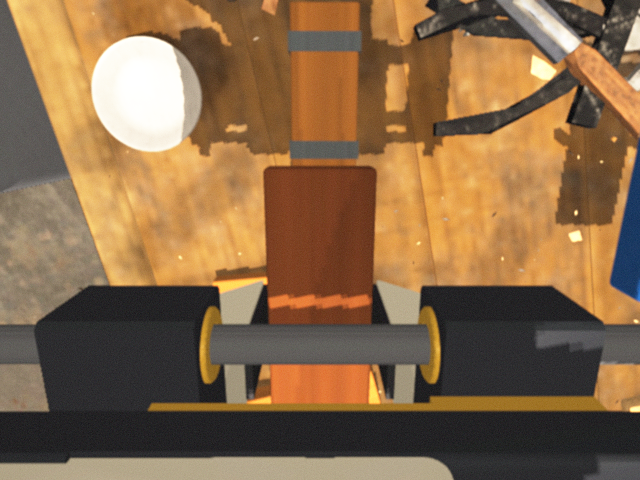

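```bash
python3 - <<'E'
from h import *
d=dict(np.load('pics/wr9.npz')); W=cloud(d)
g=cv2.cvtColor(d['pixels'],cv2.COLOR_RGB2HSV)
L=[];R=[]
for v in range(10,150,10):
    z=W[v,270:385,2]; k=np.nonzero((z>18)&(z<40))[0]+270
    if len(k)>20: L.append((k.min()-.5,v));R.append((k.max()+.5,v))
    print(v,k.min(),k.max(),np.median(W[v,k,2]).round(1))
l=ray_plane(d,L,27.5);q=ray_plane(d,R,27.5)
for e in(l,q):
    f=np.polyfit(e[:,1],e[:,0],1); print(f,'ang',-np.degrees(np.arctan(f[0])),'x at y=-107',np.polyval(f,-107))
z=W[:170,325,2]; k=np.nonzero((z>18)&(z<40))[0]; print(k.min(),k.max(),W[k.min(),325],W[k.max(),325])
for f,roi in(('wr7',(40,50,160,215)),('wr5',(80,40,200,240))):
    dd=dict(np.load('pics/%s.npz'%f)); print(flat(dd,roi,26,40))
E
```

```text
10 289 358 27.8
20 289 357 28.2
30 287 360 28.6
40 287 359 28.4
50 287 359 28.4
60 290 356 28.1
70 290 356 27.9
80 290 356 28.1
90 290 356 28.1
100 290 356 28.2
110 290 355 28.0
120 291 355 28.3
130 291 355 28.0
140 289 357 28.5
[2.10074094e-01 4.62111983e+02] ang -11.86384501858677 x at y=-107 439.6340549762104
[2.19745258e-01 5.08716150e+02] ang -12.393495972082121 x at y=-107 485.203407059449
1 165 [475.25796389 -52.29605681  29.37587249] [ 454.46184817 -151.20678815   27.89540712]
((array([ 462.7, -107. ]), 47.7, 113.2, -12.1), 'z', np.float64(28.0), 'n', np.int64(6294), array([ 463.1, -106.4,   28. ]))
((array([ 462.5, -106.9]), 47.5, 113.4, -11.9), 'z', np.float64(28.1), 'n', np.int64(9967), array([ 462.9, -105. ,   28.1]))
```

Emit:
drive_tool([
  [0.18, 0.86, 0, 0, 0, 0, -1],
  [0.18, 0.86, 0, 0, 0, 0, -1],
  [0.18, 0.86, -0.4, 0, 0, 0, -1],
  [0.18, 0.86, -0.8, 0, 0, 0, -1],
  [0, 0, -0.9, 0, 0, 0, -1],
  [0, 0, -0.9, 0, 0, 0, -1],
  [0, 0, -0.9, 0, 0, 0, -1],
  [0, 0, -0.7, 0, 0, 0, -1],
  [0, 0, -0.2, 0, 0, 0, -1],
  [0, 0, 0, 0, 0, 0, -1],
])

```text
clock: 17.55
tcp_pos: [462.7, -108.9, 46.9]
tcp_rot: [[-0.001, 0.216, 0.976], [0.0, 0.976, -0.216], [-1.0, 0.0, -0.001]]
ft_force: [1.3, -0.8, 0.5]
width: 0.432
```

```bash
python3 - <<'E'
from h import *
s=r.sense(); go(s,(462.4,-107),33,-12.1); print(s['ft_force'])
E
```

```text
delta/25: [-0.013  0.075 -0.556] rot/45 0.008 (deg 0.4 ) tcp [ 462.7 -108.9   46.9] w 0.432
[ 1.34887148 -0.81869042  0.48784919]
```

Emit:
drive_tool([
  [0, 0.07, -0.2, 0, 0, 0, -1],
  [0, 0, -0.15, 0, 0, 0, -1],
  [0, 0, -0.08, 0, 0, 0, -1],
  [0, 0, -0.06, 0, 0, 0, -1],
  [0, 0, 0, 0, 0, 0, -1],
])

```text
clock: 18.05
tcp_pos: [462.6, -106.8, 35.3]
tcp_rot: [[0.0, 0.214, 0.977], [-0.0, 0.977, -0.214], [-1.0, -0.0, 0.0]]
ft_force: [-0.1, 0.4, -0.0]
width: 0.431
```

Emit:
drive_tool([
  [0, 0, -0.05, 0, 0, 0, -1],
  [0, 0, 0, 0, 0, 0, -1],
])

```text
clock: 18.25
tcp_pos: [462.6, -106.7, 34.0]
tcp_rot: [[0.0, 0.214, 0.977], [-0.0, 0.977, -0.214], [-1.0, -0.0, 0.0]]
ft_force: [-0.1, -0.1, -0.6]
width: 0.427
```

Emit:
drive_tool([
  [0, 0, -0.05, 0, 0, 0, -1],
  [0, 0, 0, 0, 0, 0, -1],
])

```text
clock: 18.45
tcp_pos: [462.5, -106.7, 32.7]
tcp_rot: [[-0.0, 0.214, 0.977], [0.0, 0.977, -0.214], [-1.0, 0.0, -0.0]]
ft_force: [-0.0, 0.1, -0.6]
width: 0.43
```

Emit:
drive_tool([
  [0, 0, -0.05, 0, 0, 0, -1],
  [0, 0, 0, 0, 0, 0, -1],
])

```text
clock: 18.65
tcp_pos: [462.7, -106.8, 31.7]
tcp_rot: [[0.0, 0.214, 0.977], [-0.0, 0.977, -0.214], [-1.0, -0.0, 0.0]]
ft_force: [-1.0, -0.1, 2.7]
width: 0.432
```

Emit:
drive_tool([
  [0, 0, 0, 0, 0, 0, 0.4],
  [0, 0, 0, 0, 0, 0, 0.4],
  [0, 0, 0, 0, 0, 0, 0.4],
  [0, 0, 0, 0, 0, 0, 0.4],
  [0, 0, 0.4, 0, 0, 0, 0.4],
  [0, 0, 1, 0, 0, 0, 0.4],
  [0, 0, 1, 0, 0, 0, 0.6],
  [0, 0, 1, 0, 0, 0, 1],
  [0, 0, 1, 0, 0, 0, 1],
  [0, 0, 1, 0, 0, 0, 1],
])

```text
clock: 19.65
tcp_pos: [462.4, -106.7, 168.3]
tcp_rot: [[0.001, 0.214, 0.977], [-0.0, 0.977, -0.214], [-1.0, -0.0, 0.001]]
ft_force: [0.1, -0.4, 0.9]
width: 0.98
```

```bash
python3 - <<'E'
from h import *
d=grab('wrist'); save(d,'wr10.png'); np.savez('pics/wr10.npz',**d)
s=r.sense(); go(s,(403.5,-245.5),160,83.4)
E
```

```text
delta/25: [-2.438 -5.524 -0.486] rot/45 -1.872 (deg -84.2 ) tcp [ 464.5 -107.4  172.1] w 0.989
```

View pics/wr10.png

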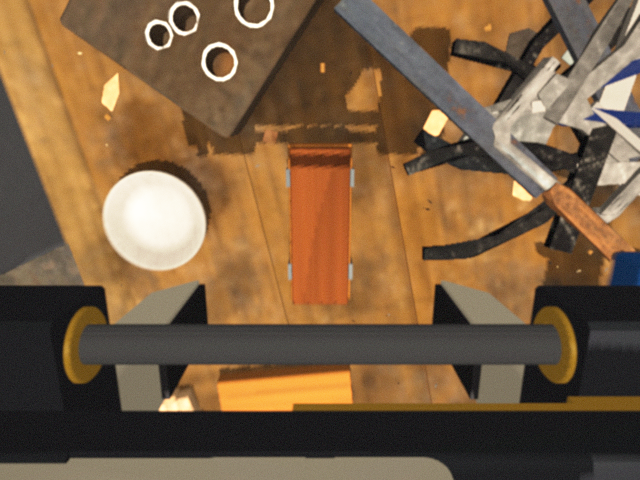

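Emit:
drive_tool([
  [-0.24, -0.55, 0.1, 0, 0, -0.187, 1],
  [-0.24, -0.55, 0.1, 0, 0, -0.187, 1],
  [-0.24, -0.55, 0.1, 0, 0, -0.187, 1],
  [-0.24, -0.55, 0.1, 0, 0, -0.187, 1],
  [-0.24, -0.55, 0.1, 0, 0, -0.187, 1],
  [-0.24, -0.55, 0.1, 0, 0, -0.187, 1],
  [-0.24, -0.55, 0.1, 0, 0, -0.187, 1],
  [-0.24, -0.55, 0.1, 0, 0, -0.187, 1],
  [-0.24, -0.55, 0, 0, 0, -0.187, 1],
  [-0.24, -0.55, 0, 0, 0, -0.187, 1],
])

```text
clock: 20.7
tcp_pos: [402.2, -244.7, 187.1]
tcp_rot: [[0.0, 0.993, -0.12], [-0.0, -0.12, -0.993], [-1.0, 0.001, 0.0]]
ft_force: [0.2, 0.5, -0.5]
width: 1.001
```

Emit:
drive_tool([
  [0, 0, 0, 0, 0, 0, 1],
  [0, 0, 0, 0, 0, 0, 1],
])

```text
clock: 20.9
tcp_pos: [402.5, -244.1, 186.8]
tcp_rot: [[0.0, 0.994, -0.111], [0.0, -0.111, -0.994], [-1.0, 0.0, -0.0]]
ft_force: [-0.1, 0.1, -0.8]
width: 1.0
```

```bash
python3 - <<'E'
from h import *
d=grab('wrist'); save(d,'wr11.png'); np.savez('pics/wr11.npz',**d)
s=r.sense(); go(s,(403.5,-245.5),5,83.4); print(s['q'])
print(flat(d,(250,60,400,322),6,28))
E
```

```text
delta/25: [ 0.036 -0.07  -7.268] rot/45 -0.006 (deg -0.3 ) tcp [ 402.6 -243.7  186.7] w 0.998
[-7.07577085e-01  2.82456325e-01  1.72993005e+00  2.08760602e-04
  1.12923417e+00  9.73914466e-01]
((array([ 403.4, -246.5]), 39.8, 109.3, 83.3), 'z', np.float64(15.6), 'n', np.int64(6996), array([ 405.9, -246.7,   15.6]))
```

View pics/wr11.png

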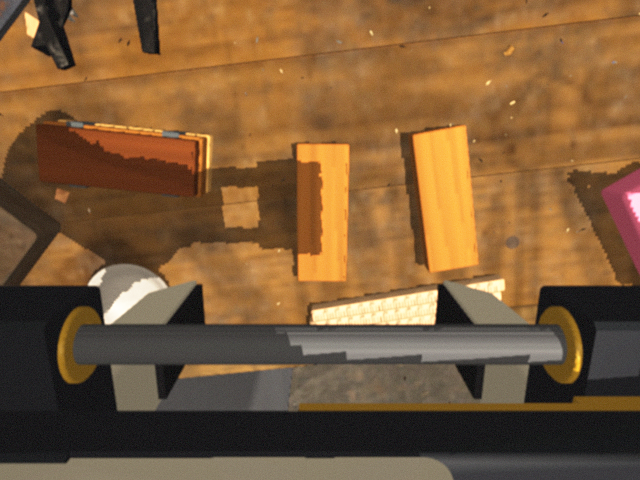

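Emit:
drive_tool([
  [0.03, -0.11, -0.8, 0, 0, 0, 0.6],
  [0, 0, -1, 0, 0, 0, 0.6],
  [0, 0, -1, 0, 0, 0, 0.6],
  [0, 0, -1, 0, 0, 0, 0.6],
  [0, 0, -1, 0, 0, 0, 0.6],
  [0, 0, -1, 0, 0, 0, 0.6],
  [0, 0, -0.8, 0, 0, 0, 0.6],
  [0, 0, -0.4, 0, 0, 0, 0.6],
  [0, 0, 0, 0, 0, 0, 0.6],
])

```text
clock: 21.85
tcp_pos: [403.0, -246.0, 10.6]
tcp_rot: [[-0.002, 0.994, -0.112], [0.002, -0.112, -0.994], [-1.0, -0.002, -0.001]]
ft_force: [0.6, 0.3, 0.7]
width: 0.799
```

```bash
python3 - <<'E'
from h import *
s=r.sense(); go(s,(403.4,-246.5),5,83.3)
E
```

```text
delta/25: [ 0.017 -0.019 -0.225] rot/45 -0.006 (deg -0.3 ) tcp [ 403.  -246.    10.6] w 0.799
```

Emit:
drive_tool([
  [0, -0.02, -0.15, 0, 0, 0, 0.4],
  [0, 0, -0.07, 0, 0, 0, 0.2],
  [0, 0, 0, 0, 0, 0, -1],
  [0, 0, 0, 0, 0, 0, -1],
  [0, 0, 0, 0, 0, 0, -1],
  [0, 0, 0, 0, 0, 0, -1],
  [0, 0, 0, 0, 0, 0, -1],
  [0, 0, 0, 0, 0, 0, -1],
])

```text
clock: 22.65
tcp_pos: [403.5, -247.6, 6.4]
tcp_rot: [[0.0, 0.994, -0.114], [-0.001, -0.114, -0.994], [-1.0, 0.0, 0.0]]
ft_force: [-1.0, 0.6, 5.8]
width: 0.431
```

Emit:
drive_tool([
  [0, 0, 0, 0, 0, 0, -1],
  [0, 0, 0.3, 0, 0, 0, -1],
  [0, 0, 0.7, 0, 0, 0, -1],
  [0, 0, 1, 0, 0, 0, -1],
  [0, 0, 1, 0, 0, 0, -1],
  [0, 0, 1, 0, 0, 0, -1],
  [0, 0, 1, 0, 0, 0, -1],
  [0, 0, 0, 0, 0, 0, -1],
])

```text
clock: 23.45
tcp_pos: [404.8, -248.7, 134.1]
tcp_rot: [[0.005, 0.994, -0.114], [-0.004, -0.114, -0.994], [-1.0, 0.005, 0.004]]
ft_force: [0.7, -0.6, -0.4]
width: 0.43
```

Emit:
drive_tool([
  [0.21, 0.51, 0, 0, 0, 0.17, -1],
  [0.21, 0.51, 0, 0, 0, 0.17, -1],
  [0.21, 0.51, 0, 0, 0, 0.17, -1],
  [0.21, 0.51, 0, 0, 0, 0.17, -1],
  [0.21, 0.51, 0, 0, 0, 0.17, -1],
  [0.21, 0.51, 0, 0, 0, 0.17, -1],
  [0.21, 0.51, 0, 0, 0, 0.17, -1],
  [0.21, 0.51, 0, 0, 0, 0.17, -1],
  [0.21, 0.51, 0, 0, 0, 0.17, -1],
  [0.21, 0.51, 0, 0, 0, 0.17, -1],
])

```text
clock: 24.45
tcp_pos: [455.3, -119.2, 130.0]
tcp_rot: [[-0.002, 0.337, 0.941], [0.001, 0.941, -0.337], [-1.0, 0.0, -0.002]]
ft_force: [0.2, 1.4, -0.5]
width: 0.428
```

Emit:
drive_tool([
  [0.21, 0.51, 0, 0, 0, 0.17, -1],
  [0, 0, 0, 0, 0, 0, -1],
  [0, 0, 0, 0, 0, 0, -1],
])

```text
clock: 24.75
tcp_pos: [460.6, -107.2, 130.3]
tcp_rot: [[-0.001, 0.217, 0.976], [0.0, 0.976, -0.217], [-1.0, -0.0, -0.001]]
ft_force: [0.3, 0.2, -1.1]
width: 0.433
```

```bash
python3 - <<'E'
from h import *
d=grab('wrist'); save(d,'wr12.png'); np.savez('pics/wr12.npz',**d)
s=r.sense(); go(s,(462.4,-107),45.5,-12.1);
d=dict(np.load('pics/wr10.npz')); print(flat(d,(270,130,370,322),35,50)) 
E
```

```text
delta/25: [ 0.07  0.02 -3.4 ] rot/45 0.01 (deg 0.4 ) tcp [ 460.6 -107.5  130.5] w 0.43
((array([ 462.5, -106.6]), 39.8, 109.2, -12.3), 'z', np.float64(40.0), 'n', np.int64(9018), array([ 462.5, -105. ,   40. ]))
```

View pics/wr12.png

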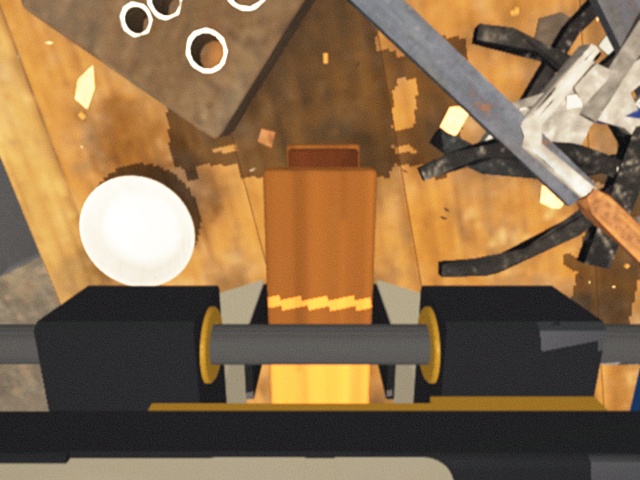

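Emit:
drive_tool([
  [0.07, 0.02, -0.4, 0, 0, 0, -1],
  [0, 0, -0.7, 0, 0, 0, -1],
  [0, 0, -0.8, 0, 0, 0, -1],
  [0, 0, -0.7, 0, 0, 0, -1],
  [0, 0, -0.4, 0, 0, 0, -1],
  [0, 0, -0.15, 0, 0, 0, -1],
  [0, 0, 0, 0, 0, 0, -1],
])

```text
clock: 25.5
tcp_pos: [462.7, -106.9, 51.9]
tcp_rot: [[-0.001, 0.215, 0.977], [0.0, 0.977, -0.215], [-1.0, 0.0, -0.001]]
ft_force: [1.0, 0.1, -1.4]
width: 0.428
```

Emit:
drive_tool([
  [0, 0, -0.06, 0, 0, 0, -1],
  [0, 0, -0.06, 0, 0, 0, -1],
  [0, 0, 0, 0, 0, 0, -1],
])

```text
clock: 25.8
tcp_pos: [463.0, -106.8, 49.6]
tcp_rot: [[0.001, 0.214, 0.977], [-0.0, 0.977, -0.214], [-1.0, -0.0, 0.001]]
ft_force: [-0.5, -0.1, -1.6]
width: 0.43
```

Emit:
drive_tool([
  [0, 0, -0.06, 0, 0, 0, -1],
  [0, 0, -0.05, 0, 0, 0, -1],
  [0, 0, 0, 0, 0, 0, -1],
])

```text
clock: 26.1
tcp_pos: [462.7, -106.7, 46.4]
tcp_rot: [[-0.0, 0.214, 0.977], [0.0, 0.977, -0.214], [-1.0, -0.0, -0.0]]
ft_force: [0.1, 0.6, -0.5]
width: 0.432
```

Emit:
drive_tool([
  [0, 0, -0.05, 0, 0, 0, -1],
  [0, 0, 0, 0, 0, 0, -1],
])

```text
clock: 26.3
tcp_pos: [462.7, -106.7, 45.1]
tcp_rot: [[-0.0, 0.214, 0.977], [0.0, 0.977, -0.214], [-1.0, 0.0, -0.0]]
ft_force: [0.0, 0.4, 0.2]
width: 0.428
```

Emit:
drive_tool([
  [0, 0, -0.05, 0, 0, 0, -1],
  [0, 0, 0, 0, 0, 0, -1],
])

```text
clock: 26.5
tcp_pos: [462.9, -106.7, 44.8]
tcp_rot: [[0.0, 0.214, 0.977], [-0.0, 0.977, -0.214], [-1.0, -0.0, 0.0]]
ft_force: [-2.7, 1.0, 9.6]
width: 0.429
```

Emit:
drive_tool([
  [0, 0, 0, 0, 0, 0, 0.4],
  [0, 0, 0, 0, 0, 0, 0.4],
  [0, 0, 0, 0, 0, 0, 0.4],
  [0, 0, 0, 0, 0, 0, 0.4],
  [0, 0, 0.4, 0, 0, 0, 0.4],
  [0, 0, 1, 0, 0, 0, 0.4],
  [0, 0, 1, 0, 0, 0, 0.6],
  [0, 0, 1, 0, 0, 0, 1],
  [0, 0, 1, 0, 0, 0, 1],
  [0, 0, 1, 0, 0, 0, 1],
])

```text
clock: 27.5
tcp_pos: [462.7, -106.6, 180.8]
tcp_rot: [[0.001, 0.214, 0.977], [-0.0, 0.977, -0.214], [-1.0, -0.0, 0.001]]
ft_force: [-0.2, 0.2, 0.3]
width: 0.978
```

```bash
python3 - <<'E'
from h import *
d=grab('wrist'); save(d,'wr13.png'); np.savez('pics/wr13.npz',**d)
s=r.sense(); go(s,(403.5,-341),190,-87)
print(flat(d,(270,130,370,322),48,65)) 
E
```

```text
delta/25: [-2.447 -9.344  0.214] rot/45 -1.659 (deg -74.6 ) tcp [ 464.7 -107.4  184.7] w 0.996
((array([ 462.6, -106.9]), 39.8, 108.7, -12.3), 'z', np.float64(54.0), 'n', np.int64(9052), array([ 462.8, -105.1,   54. ]))
```

Second blank is centred and square (54 mm top). Next, the mid-brown blank at about (403,-341).

Emit:
drive_tool([
  [-0.24, -0.93, 0.03, 0, 0, -0.166, 1],
  [-0.24, -0.93, 0.03, 0, 0, -0.166, 1],
  [-0.24, -0.93, 0.03, 0, 0, -0.166, 1],
  [-0.24, -0.93, 0.03, 0, 0, -0.166, 1],
  [-0.24, -0.93, 0.03, 0, 0, -0.166, 1],
  [-0.24, -0.93, 0.03, 0, 0, -0.166, 1],
  [-0.24, -0.93, 0.03, 0, 0, -0.166, 1],
  [-0.24, -0.93, 0, 0, 0, -0.166, 1],
  [-0.24, -0.93, 0, 0, 0, -0.166, 1],
  [-0.24, -0.93, 0, 0, 0, -0.166, 1],
])

```text
clock: 28.55
tcp_pos: [402.4, -340.1, 184.8]
tcp_rot: [[0.0, 0.999, 0.046], [-0.0, 0.046, -0.999], [-1.0, 0.0, 0.0]]
ft_force: [0.8, 0.5, 0.7]
width: 0.998
```

Emit:
drive_tool([
  [0, 0, 0, 0, 0, 0, 1],
  [0, 0, 0, 0, 0, 0, 1],
])

```text
clock: 28.75
tcp_pos: [402.6, -339.1, 184.4]
tcp_rot: [[-0.0, 0.999, 0.052], [0.0, 0.052, -0.999], [-1.0, -0.0, -0.0]]
ft_force: [0.1, -0.2, 1.0]
width: 1.002
```

```bash
python3 - <<'E'
from h import *
d=grab('wrist'); save(d,'wr14.png'); np.savez('pics/wr14.npz',**d)
f=flat(d,(250,60,400,318),6,28); print(f)
s=r.sense(); go(s,f[0][0],5,f[0][3])
E
```

```text
((array([ 404. , -342.3]), 39.4, 110.0, -86.0), 'z', np.float64(19.6), 'n', np.int64(7267), array([ 405.4, -342.5,   19.6]))
delta/25: [ 0.05  -0.147 -7.175] rot/45 0.022 (deg 1.0 ) tcp [ 402.8 -338.6  184.4] w 1.004
```

View pics/wr14.png

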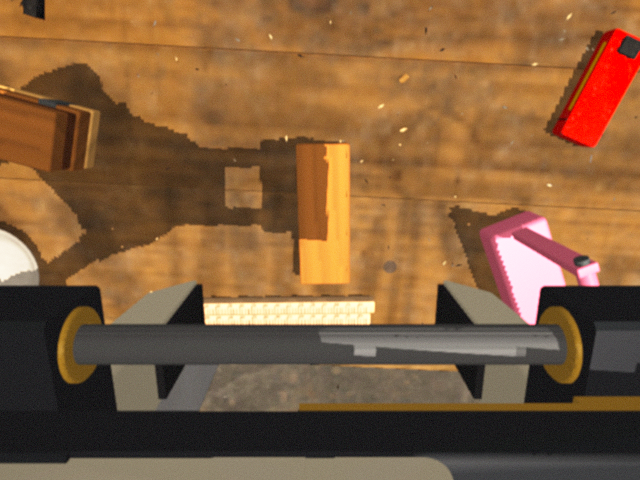

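```bash
python3 - <<'E'
from h import *
d=dict(np.load('pics/wr14.npz')); W=cloud(d)
h=cv2.cvtColor(d['pixels'],cv2.COLOR_RGB2HSV); m=(h[...,0]>150)&(h[...,0]<175)&(h[...,1]>60); m[320:]=0
P=W[m]; print(m.sum(),np.nanmin(P,0),np.nanmax(P,0)); k=np.nanargmax(P[:,1]); print(P[k]); Q=P[P[:,2]>60]; print(Q[np.argmax(Q[:,1])] if len(Q) else '')
E
```

```text
1638 [ 331.9765015  -531.32148338    8.34554315] [ 539.59315934 -147.51294226  273.71592675]
[ 534.24402965 -147.51294226   26.34397428]
[ 434.92554343 -273.15923869  261.66460282]
```

```bash
python3 - <<'E'
from h import *
d=dict(np.load('pics/top0.npz')); W=cloud(d)
m=blob(d,(150,40,80),(178,255,255),(435,250,500,315)); P=W[m]; print(m.sum(),np.nanpercentile(P,[2,50,98],axis=0).round())
E
```

```text
290 [[ 305. -533.   -0.]
 [ 341. -497.   30.]
 [ 409. -469.  114.]]
```

Emit:
drive_tool([
  [0.05, -0.14, -0.8, 0, 0, 0.02, 0.6],
  [0, 0, -1, 0, 0, 0, 0.6],
  [0, 0, -1, 0, 0, 0, 0.6],
  [0, 0, -1, 0, 0, 0, 0.6],
  [0, 0, -1, 0, 0, 0, 0.6],
  [0, 0, -1, 0, 0, 0, 0.6],
  [0, 0, -0.8, 0, 0, 0, 0.6],
  [0, 0, -0.4, 0, 0, 0, 0.6],
  [0, 0, 0, 0, 0, 0, 0.6],
])

```text
clock: 29.7
tcp_pos: [403.9, -341.5, 8.4]
tcp_rot: [[-0.002, 0.998, 0.068], [0.002, 0.068, -0.998], [-1.0, -0.001, -0.002]]
ft_force: [-0.7, 0.8, 0.4]
width: 0.798
```

```bash
python3 - <<'E'
from h import *
s=r.sense(); go(s,(404,-342.3),6,-86)
E
```

```text
delta/25: [ 0.005 -0.033 -0.096] rot/45 0.002 (deg 0.1 ) tcp [ 403.9 -341.5    8.4] w 0.798
```

Emit:
drive_tool([
  [0, -0.03, -0.07, 0, 0, 0, 0.4],
  [0, 0, 0, 0, 0, 0, -1],
  [0, 0, 0, 0, 0, 0, -1],
  [0, 0, 0, 0, 0, 0, -1],
  [0, 0, 0, 0, 0, 0, -1],
  [0, 0, 0, 0, 0, 0, -1],
  [0, 0, 0, 0, 0, 0, -1],
  [0, 0, 0, 0, 0, 0, -1],
  [0, 0, 0, 0, 0, 0, -1],
])

```text
clock: 30.6
tcp_pos: [404.2, -343.6, 7.9]
tcp_rot: [[0.0, 0.998, 0.067], [-0.0, 0.067, -0.998], [-1.0, 0.0, 0.0]]
ft_force: [-0.1, 1.1, 6.2]
width: 0.435
```

Emit:
drive_tool([
  [0, 0, 0.3, 0, 0, 0, -1],
  [0, 0, 0.7, 0, 0, 0, -1],
  [0, 0, 1, 0, 0, 0, -1],
  [0, 0, 1, 0, 0, 0, -1],
  [0, 0, 1, 0, 0, 0, -1],
  [0, 0, 1, 0, 0, 0, -1],
  [0, 0, 0.4, 0, 0, 0, -1],
  [0, 0, 0, 0, 0, 0, -1],
])

```text
clock: 31.4
tcp_pos: [404.5, -344.0, 143.7]
tcp_rot: [[0.002, 0.998, 0.067], [-0.002, 0.067, -0.998], [-1.0, 0.002, 0.002]]
ft_force: [-0.1, 0.3, -1.3]
width: 0.432
```

```bash
python3 - <<'E'
from h import *
s=r.sense(); go(s,(462.4,-107),130,-12.1)
E
```

```text
delta/25: [ 2.315  9.48  -0.547] rot/45 1.646 (deg 74.1 ) tcp [ 404.5 -344.   143.7] w 0.432
```

Emit:
drive_tool([
  [0.21, 0.86, 0, 0, 0, 0.15, -1],
  [0.21, 0.86, 0, 0, 0, 0.15, -1],
  [0.21, 0.86, 0, 0, 0, 0.15, -1],
  [0.21, 0.86, 0, 0, 0, 0.15, -1],
  [0.21, 0.86, 0, 0, 0, 0.15, -1],
  [0.21, 0.86, 0, 0, 0, 0.15, -1],
  [0.21, 0.86, 0, 0, 0, 0.15, -1],
  [0.21, 0.86, 0, 0, 0, 0.15, -1],
  [0.21, 0.86, 0, 0, 0, 0.15, -1],
  [0.21, 0.86, 0, 0, 0, 0.15, -1],
])

```text
clock: 32.4
tcp_pos: [455.8, -127.2, 140.9]
tcp_rot: [[-0.003, 0.316, 0.949], [0.001, 0.949, -0.316], [-1.0, 0.0, -0.003]]
ft_force: [0.0, 0.1, -0.4]
width: 0.434
```

Emit:
drive_tool([
  [0.21, 0.86, 0, 0, 0, 0.15, -1],
  [0, 0, -0.4, 0, 0, 0, -1],
  [0, 0, -0.8, 0, 0, 0, -1],
  [0, 0, -0.6, 0, 0, 0, -1],
  [0, 0, -0.2, 0, 0, 0, -1],
  [0, 0, 0, 0, 0, 0, -1],
])

```text
clock: 33.0
tcp_pos: [460.8, -107.1, 91.0]
tcp_rot: [[-0.003, 0.208, 0.978], [0.001, 0.978, -0.208], [-1.0, 0.0, -0.003]]
ft_force: [0.5, 0.2, -0.6]
width: 0.43
```

```bash
python3 - <<'E'
from h import *
s=r.sense(); go(s,(462.4,-107),61,-12.1)
E
```

```text
delta/25: [ 0.063  0.005 -1.201] rot/45 -0.002 (deg -0.1 ) tcp [ 460.8 -107.1   91. ] w 0.43
```

Emit:
drive_tool([
  [0.06, 0, -0.3, 0, 0, 0, -1],
  [0, 0, -0.4, 0, 0, 0, -1],
  [0, 0, -0.25, 0, 0, 0, -1],
  [0, 0, -0.05, 0, 0, 0, -1],
  [0, 0, 0, 0, 0, 0, -1],
])

```text
clock: 33.5
tcp_pos: [463.2, -106.9, 67.2]
tcp_rot: [[-0.0, 0.207, 0.978], [0.0, 0.978, -0.207], [-1.0, 0.0, -0.0]]
ft_force: [-0.5, -1.0, -0.5]
width: 0.426
```

Emit:
drive_tool([
  [0, 0, -0.06, 0, 0, 0, -1],
  [0, 0, -0.05, 0, 0, 0, -1],
  [0, 0, 0, 0, 0, 0, -1],
])

```text
clock: 33.8
tcp_pos: [463.3, -107.0, 64.8]
tcp_rot: [[0.0, 0.207, 0.978], [-0.0, 0.978, -0.207], [-1.0, -0.0, 0.0]]
ft_force: [0.3, 0.2, -1.2]
width: 0.429
```

Emit:
drive_tool([
  [0, 0, -0.05, 0, 0, 0, -1],
  [0, 0, 0, 0, 0, 0, -1],
])

```text
clock: 34.0
tcp_pos: [463.3, -106.9, 63.4]
tcp_rot: [[0.0, 0.207, 0.978], [-0.0, 0.978, -0.207], [-1.0, -0.0, 0.0]]
ft_force: [0.6, 0.0, -0.6]
width: 0.432
```

Emit:
drive_tool([
  [-0.02, 0, -0.05, 0, 0, 0, -1],
  [0, 0, -0.03, 0, 0, 0, -1],
  [0, 0, 0, 0, 0, 0, -1],
])

```text
clock: 34.3
tcp_pos: [462.7, -106.9, 61.4]
tcp_rot: [[-0.0, 0.207, 0.978], [0.0, 0.978, -0.207], [-1.0, 0.0, -0.0]]
ft_force: [-0.5, 0.7, -0.1]
width: 0.428
```

Emit:
drive_tool([
  [0, 0, -0.04, 0, 0, 0, -1],
  [0, 0, 0, 0, 0, 0, -1],
])

```text
clock: 34.5
tcp_pos: [462.8, -107.0, 60.4]
tcp_rot: [[0.0, 0.207, 0.978], [-0.0, 0.978, -0.207], [-1.0, -0.0, 0.0]]
ft_force: [0.2, 0.2, -0.9]
width: 0.433
```

Emit:
drive_tool([
  [0, 0, -0.04, 0, 0, 0, -1],
  [0, 0, 0, 0, 0, 0, -1],
])

```text
clock: 34.7
tcp_pos: [462.9, -107.0, 60.4]
tcp_rot: [[0.0, 0.206, 0.978], [-0.0, 0.978, -0.206], [-1.0, -0.0, 0.001]]
ft_force: [-3.0, 0.9, 9.6]
width: 0.432
```

Emit:
drive_tool([
  [0, 0, 0, 0, 0, 0, 0.4],
  [0, 0, 0, 0, 0, 0, 0.4],
  [0, 0, 0, 0, 0, 0, 0.4],
  [0, 0, 0, 0, 0, 0, 0.4],
  [0, 0, 0.4, 0, 0, 0, 0.4],
  [0, 0, 1, 0, 0, 0, 0.4],
  [0, 0, 1, 0, 0, 0, 0.6],
  [0, 0, 1, 0, 0, 0, 1],
  [0, 0, 1, 0, 0, 0, 1],
  [0, 0, 0.8, 0, 0, 0, 1],
])

```text
clock: 35.7
tcp_pos: [463.0, -107.1, 191.7]
tcp_rot: [[0.002, 0.207, 0.978], [-0.001, 0.978, -0.207], [-1.0, -0.0, 0.002]]
ft_force: [-0.8, -0.3, -0.3]
width: 0.981
```

```bash
python3 - <<'E'
from h import *
d=grab('wrist'); save(d,'wr15.png'); np.savez('pics/wr15.npz',**d)
print(flat(d,(270,130,370,322),63,90)) 
d=grab('top'); save(d,'top15.png'); np.savez('pics/top15.npz',**d)
m=blob(d,(20,90,200),(28,160,255),(160,235,200,295)); W=cloud(d); v,u=np.nonzero(m); print(m.sum(),np.median(W[m][:,2]),rect(ray_plane(d,np.stack([u,v],1),12)))
s=r.sense(); go(s,(425,247),190,88); print(s['q'])
E
```

```text
((array([ 462.6, -107.4]), 39.8, 109.8, -11.9), 'z', np.float64(72.0), 'n', np.int64(9528), array([ 462.9, -105.4,   72. ]))
586 nan (array([429.4, 245. ]), 37.7, 106.6, 86.4)
delta/25: [-1.572 14.182 -0.106] rot/45 -1.78 (deg -80.1 ) tcp [ 464.3 -107.5  192.6] w 0.997
[-3.88620740e-01  2.83020212e-01  1.71083274e+00  3.25165440e-05
  1.14137526e+00 -1.80582976e-01]
```

View pics/top15.png

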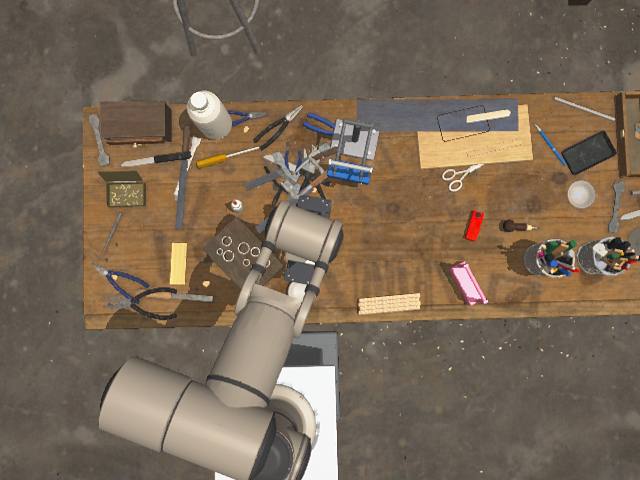

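Emit:
drive_tool([
  [-0.093, 0.94, 0, 0, 0, -0.121, 1],
  [-0.093, 0.94, 0, 0, 0, -0.121, 1],
  [-0.093, 0.94, 0, 0, 0, -0.121, 1],
  [-0.093, 0.94, 0, 0, 0, -0.121, 1],
  [-0.093, 0.94, 0, 0, 0, -0.121, 1],
  [-0.093, 0.94, 0, 0, 0, -0.121, 1],
  [-0.093, 0.94, 0, 0, 0, -0.121, 1],
  [-0.093, 0.94, 0, 0, 0, -0.121, 1],
])

```text
clock: 36.6
tcp_pos: [443.5, 82.0, 188.7]
tcp_rot: [[-0.001, 0.826, 0.563], [-0.0, 0.563, -0.826], [-1.0, -0.001, -0.001]]
ft_force: [-0.0, -0.1, 1.2]
width: 1.001
```

Emit:
drive_tool([
  [-0.093, 0.94, 0, 0, 0, -0.121, 1],
  [-0.093, 0.94, 0, 0, 0, -0.121, 1],
  [-0.093, 0.94, 0, 0, 0, -0.121, 1],
  [-0.093, 0.94, 0, 0, 0, -0.121, 1],
  [-0.093, 0.94, 0, 0, 0, -0.121, 1],
  [-0.093, 0.94, 0, 0, 0, -0.121, 1],
  [-0.093, 0.94, 0, 0, 0, -0.121, 1],
  [0, 0, 0, 0, 0, 0, 1],
  [0, 0, 0, 0, 0, 0, 1],
])

```text
clock: 37.5
tcp_pos: [427.4, 245.3, 188.7]
tcp_rot: [[-0.001, 0.998, -0.06], [-0.001, -0.06, -0.998], [-1.0, -0.001, 0.001]]
ft_force: [-0.3, -0.7, -0.4]
width: 0.999
```

```bash
python3 - <<'E'
from h import *
d=grab('wrist'); save(d,'wr16.png'); np.savez('pics/wr16.npz',**d)
f=flat(d,(250,60,400,318),6,28); print(f)
s=r.sense(); go(s,f[0][0],6,f[0][3])
E
```

```text
((array([429.5, 244.7]), 39.8, 109.1, 86.5), 'z', np.float64(11.6), 'n', np.int64(6802), array([431. , 244.6,  11.6]))
delta/25: [ 0.075 -0.009 -7.317] rot/45 -0.0 (deg -0.0 ) tcp [427.6 244.9 188.9] w 0.999
```

View pics/wr16.png

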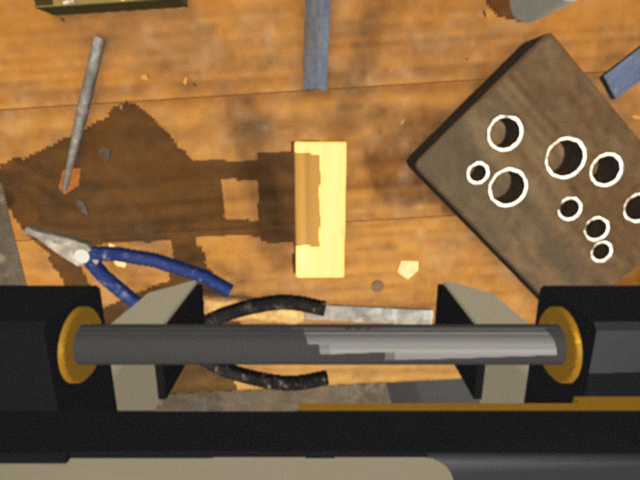

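```bash
python3 - <<'E'
from h import *
d=dict(np.load('pics/wr16.npz')); W=cloud(d)
for u,v in((480,230),(425,160),(540,50),(420,315),(320,310)): print(W[v,u].round(0))
E
```

```text
[413. 126.  36.]
[467. 167.  38.]
[535.  91.  38.]
[336. 165.  15.]
[357. 249.  39.]
```

Emit:
drive_tool([
  [0.07, -0.01, -0.8, 0, 0, 0, 0.6],
  [0, 0, -1, 0, 0, 0, 0.6],
  [0, 0, -1, 0, 0, 0, 0.6],
  [0, 0, -1, 0, 0, 0, 0.6],
  [0, 0, -1, 0, 0, 0, 0.6],
])

```text
clock: 38.05
tcp_pos: [429.8, 244.1, 68.6]
tcp_rot: [[0.0, 0.998, -0.063], [-0.0, -0.063, -0.998], [-1.0, 0.0, 0.0]]
ft_force: [0.6, 0.2, -0.0]
width: 0.801
```

Emit:
drive_tool([
  [0, 0, -0.9, 0, 0, 0, 0.6],
  [0, 0, -0.9, 0, 0, 0, 0.6],
  [0, 0, -0.4, 0, 0, 0, 0.5],
  [0, 0, -0.2, 0, 0, 0, 0.4],
  [0, 0, 0, 0, 0, 0, 0.3],
  [0, 0, 0, 0, 0, 0, 0.3],
])

```text
clock: 38.65
tcp_pos: [430.4, 245.3, 10.3]
tcp_rot: [[0.001, 0.998, -0.063], [0.0, -0.063, -0.998], [-1.0, 0.001, -0.0]]
ft_force: [0.5, -0.4, 0.5]
width: 0.653
```

```bash
python3 - <<'E'
from h import *
s=r.sense(); go(s,(429.5,244.7),5,86.5)
E
```

```text
delta/25: [-0.034 -0.024 -0.212] rot/45 0.002 (deg 0.1 ) tcp [430.4 245.3  10.3] w 0.653
```

Emit:
drive_tool([
  [-0.03, -0.02, -0.14, 0, 0, 0, 0.2],
  [0, 0, -0.1, 0, 0, 0, 0.2],
  [0, 0, 0, 0, 0, 0, -1],
  [0, 0, 0, 0, 0, 0, -1],
  [0, 0, 0, 0, 0, 0, -1],
  [0, 0, 0, 0, 0, 0, -1],
  [0, 0, 0, 0, 0, 0, -1],
  [0, 0, 0, 0, 0, 0, -1],
])

```text
clock: 39.45
tcp_pos: [429.0, 244.9, 3.6]
tcp_rot: [[0.0, 0.998, -0.063], [0.0, -0.063, -0.998], [-1.0, 0.0, -0.0]]
ft_force: [0.7, 0.7, 1.1]
width: 0.431
```

Emit:
drive_tool([
  [0, 0, 0.3, 0, 0, 0, -1],
  [0, 0, 0.7, 0, 0, 0, -1],
  [0, 0, 1, 0, 0, 0, -1],
  [0, 0, 1, 0, 0, 0, -1],
  [0, 0, 1, 0, 0, 0, -1],
  [0, 0, 1, 0, 0, 0, -1],
  [0, 0, 1, 0, 0, 0, -1],
  [0, 0, 0, 0, 0, 0, -1],
])

```text
clock: 40.25
tcp_pos: [430.7, 245.5, 157.1]
tcp_rot: [[0.007, 0.998, -0.063], [0.002, -0.063, -0.998], [-1.0, 0.006, -0.003]]
ft_force: [0.1, 0.6, -0.1]
width: 0.427
```

```bash
python3 - <<'E'
from h import *
s=r.sense(); go(s,(462.4,-107),130,-12.1)
E
```

```text
delta/25: [  1.267 -14.098  -1.082] rot/45 1.811 (deg 81.5 ) tcp [430.7 245.5 157.1] w 0.427
```

Emit:
drive_tool([
  [0.085, -0.94, 0, 0, 0, 0.121, -1],
  [0.085, -0.94, 0, 0, 0, 0.121, -1],
  [0.085, -0.94, 0, 0, 0, 0.121, -1],
  [0.085, -0.94, 0, 0, 0, 0.121, -1],
  [0.085, -0.94, 0, 0, 0, 0.121, -1],
  [0.085, -0.94, 0, 0, 0, 0.121, -1],
  [0.085, -0.94, 0, 0, 0, 0.121, -1],
  [0.085, -0.94, 0, 0, 0, 0.121, -1],
])

```text
clock: 41.05
tcp_pos: [445.3, 55.8, 152.7]
tcp_rot: [[-0.001, 0.764, 0.645], [-0.0, 0.645, -0.764], [-1.0, -0.001, -0.001]]
ft_force: [-0.2, -0.4, -0.4]
width: 0.424
```

Emit:
drive_tool([
  [0.085, -0.94, 0, 0, 0, 0.121, -1],
  [0.085, -0.94, 0, 0, 0, 0.121, -1],
  [0.085, -0.94, 0, 0, 0, 0.121, -1],
  [0.085, -0.94, 0, 0, 0, 0.121, -1],
  [0.085, -0.94, 0, 0, 0, 0.121, -1],
  [0.085, -0.94, 0, 0, 0, 0.121, -1],
  [0.085, -0.94, 0, 0, 0, 0.121, -1],
  [0, 0, 0, 0, 0, 0, -1],
  [0, 0, 0, 0, 0, 0, -1],
])

```text
clock: 41.95
tcp_pos: [460.2, -107.5, 152.8]
tcp_rot: [[-0.001, 0.21, 0.978], [0.001, 0.978, -0.21], [-1.0, 0.001, -0.002]]
ft_force: [-0.2, 0.8, -0.5]
width: 0.429
```

```bash
python3 - <<'E'
from h import *
s=r.sense(); go(s,(462.4,-107),85,-12.1)
d=grab('wrist'); save(d,'wr17.png')
E
```

```text
delta/25: [ 0.088  0.022 -2.712] rot/45 -0.0 (deg -0.0 ) tcp [ 460.2 -107.5  152.8] w 0.429
```

View pics/wr17.png

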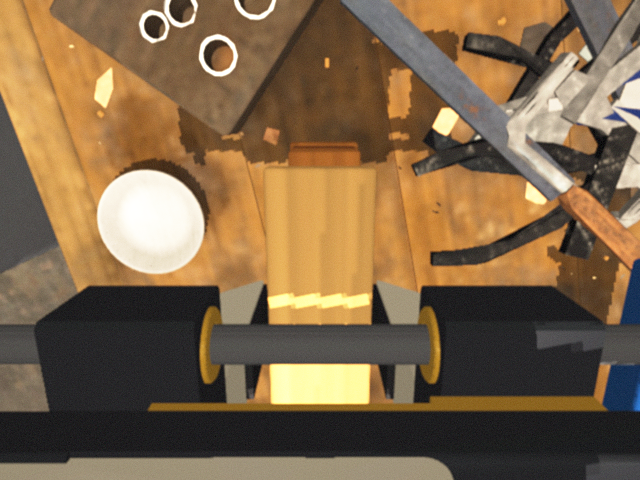

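Emit:
drive_tool([
  [0.08, 0.02, -0.4, 0, 0, 0, -1],
  [0, 0, -0.7, 0, 0, 0, -1],
  [0, 0, -0.7, 0, 0, 0, -1],
  [0, 0, -0.6, 0, 0, 0, -1],
  [0, 0, -0.25, 0, 0, 0, -1],
  [0, 0, -0.1, 0, 0, 0, -1],
  [0, 0, 0, 0, 0, 0, -1],
])

```text
clock: 42.7
tcp_pos: [462.9, -106.9, 84.7]
tcp_rot: [[-0.0, 0.206, 0.978], [0.0, 0.978, -0.206], [-1.0, 0.0, -0.0]]
ft_force: [0.2, 0.1, -0.6]
width: 0.432
```

Emit:
drive_tool([
  [0, 0, -0.06, 0, 0, 0, -1],
  [0, 0, -0.05, 0, 0, 0, -1],
  [0, 0, 0, 0, 0, 0, -1],
])

```text
clock: 43.0
tcp_pos: [462.9, -107.3, 82.2]
tcp_rot: [[0.001, 0.207, 0.978], [-0.0, 0.978, -0.207], [-1.0, -0.0, 0.001]]
ft_force: [-0.2, -0.2, -1.8]
width: 0.43
```

Emit:
drive_tool([
  [0, 0, -0.05, 0, 0, 0, -1],
  [0, 0, 0, 0, 0, 0, -1],
])

```text
clock: 43.2
tcp_pos: [462.8, -107.2, 80.7]
tcp_rot: [[0.0, 0.207, 0.978], [-0.0, 0.978, -0.207], [-1.0, -0.0, 0.0]]
ft_force: [-0.1, -0.6, 0.5]
width: 0.429
```

Emit:
drive_tool([
  [0, 0, -0.06, 0, 0, 0, -1],
  [0, 0, -0.06, 0, 0, 0, -1],
  [0, 0, 0, 0, 0, 0, -1],
])

```text
clock: 43.5
tcp_pos: [462.6, -107.2, 77.5]
tcp_rot: [[-0.0, 0.207, 0.978], [0.0, 0.978, -0.207], [-1.0, 0.0, -0.0]]
ft_force: [0.7, 0.2, -0.8]
width: 0.428
```

Emit:
drive_tool([
  [0, 0, -0.04, 0, 0, 0, -1],
  [0, 0, 0, 0, 0, 0, -1],
])

```text
clock: 43.7
tcp_pos: [462.8, -107.2, 76.6]
tcp_rot: [[-0.0, 0.207, 0.978], [0.0, 0.978, -0.207], [-1.0, 0.0, -0.0]]
ft_force: [-0.7, 0.2, -0.2]
width: 0.427
```

Emit:
drive_tool([
  [0, 0, -0.04, 0, 0, 0, -1],
  [0, 0, 0, 0, 0, 0, -1],
])

```text
clock: 43.9
tcp_pos: [462.7, -107.2, 75.6]
tcp_rot: [[-0.0, 0.207, 0.978], [0.0, 0.978, -0.207], [-1.0, 0.0, -0.0]]
ft_force: [-1.2, 0.0, -0.8]
width: 0.427
```

Emit:
drive_tool([
  [0, 0, -0.04, 0, 0, 0, -1],
  [0, 0, 0, 0, 0, 0, -1],
])

```text
clock: 44.1
tcp_pos: [462.8, -107.2, 74.6]
tcp_rot: [[-0.0, 0.207, 0.978], [0.0, 0.978, -0.207], [-1.0, 0.0, -0.0]]
ft_force: [-0.8, 0.9, 0.3]
width: 0.429
```

Emit:
drive_tool([
  [0, 0, -0.04, 0, 0, 0, -1],
  [0, 0, 0, 0, 0, 0, -1],
])

```text
clock: 44.3
tcp_pos: [462.9, -107.3, 74.0]
tcp_rot: [[0.0, 0.207, 0.978], [-0.0, 0.978, -0.207], [-1.0, -0.0, 0.0]]
ft_force: [-0.8, 0.1, 3.1]
width: 0.431
```

Emit:
drive_tool([
  [0, 0, 0, 0, 0, 0, 0.4],
  [0, 0, 0, 0, 0, 0, 0.4],
  [0, 0, 0, 0, 0, 0, 0.4],
  [0, 0, 0, 0, 0, 0, 0.4],
  [0, 0, 0.4, 0, 0, 0, 0.4],
  [0, 0, 1, 0, 0, 0, 0.4],
  [0, 0, 1, 0, 0, 0, 0.6],
  [0, 0, 1, 0, 0, 0, 1],
  [0, 0, 1, 0, 0, 0, 1],
  [0, 0, 1, 0, 0, 0, 1],
])

```text
clock: 45.3
tcp_pos: [462.7, -107.2, 210.6]
tcp_rot: [[0.001, 0.207, 0.978], [-0.0, 0.978, -0.207], [-1.0, -0.0, 0.001]]
ft_force: [0.4, 0.3, 0.1]
width: 0.981
```

Emit:
drive_tool([
  [0, 0, 1, 0, 0, 0, 1],
  [0, 0, 1, 0, 0, 0, 1],
  [0, 0, 0, 0, 0, 0, 1],
])

```text
clock: 45.6
tcp_pos: [464.2, -107.7, 262.7]
tcp_rot: [[0.007, 0.206, 0.978], [-0.003, 0.978, -0.206], [-1.0, -0.001, 0.007]]
ft_force: [0.2, -0.1, -0.5]
width: 1.0
```

```bash
python3 - <<'E'
from h import *
d=grab('wrist'); save(d,'wr18.png'); np.savez('pics/wr18.npz',**d)
print(flat(d,(250,110,390,322),76,100)) 
s=r.sense(); go(s,(646,-208),260,-13.2)
E
```

```text
((array([ 462.7, -107. ]), 39.8, 108.7, -11.9), 'z', np.float64(82.0), 'n', np.int64(6618), array([ 463.1, -105.7,   82. ]))
delta/25: [ 7.303 -4.022 -0.025] rot/45 -0.028 (deg -1.3 ) tcp [ 463.4 -107.4  260.6] w 0.999
```

View pics/wr18.png

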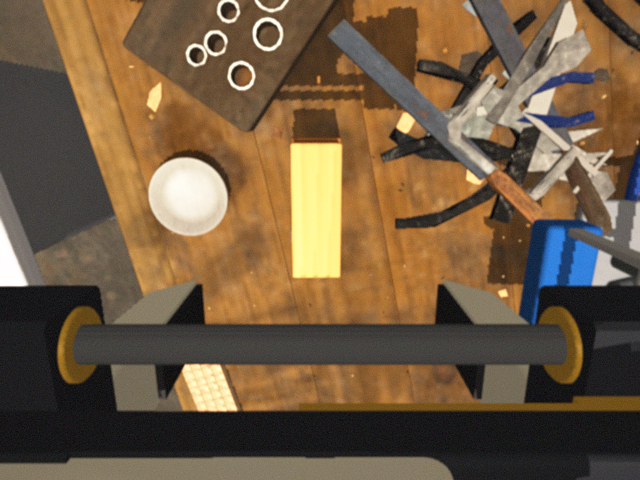

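```bash
python3 - <<'E'
from h import *
t=dict(np.load('pics/top0.npz')); W=cloud(t); Z=np.nan_to_num(W[...,2]); Z=cv2.medianBlur(Z.astype(np.float32),5)
m=((Z>6)&(Z<25)).astype(np.uint8); m=cv2.morphologyEx(m,cv2.MORPH_OPEN,np.ones((5,5)))
n,l,s,c=cv2.connectedComponentsWithStats(m)
for i in range(1,n):
    if s[i,4]>150: print(s[i],c[i].round())
a=t['pixels'][90:200,340:560,::-1]; cv2.imwrite('pics/ply.png',cv2.resize(a,(800,400),interpolation=cv2.INTER_CUBIC))
E
```

```text
[ 357   97  176   71 9388] [454. 128.]
[626  96  14  75 891] [633. 131.]
[330 119  13  27 233] [336. 132.]
[341 125  27  32 589] [354. 142.]
[182 127  12  25 202] [187. 140.]
[198 154  28  13 233] [211. 160.]
[123 156  33  11 222] [140. 161.]
[176 158  14  70 534] [181. 191.]
[246 171  33  19 315] [262. 180.]
[410 180  18  42 627] [418. 201.]
[608 180  17  53 408] [616. 205.]
[466 211  17  29 354] [474. 225.]
[169 243  18  41 637] [178. 263.]
[356 247  18  42 640] [365. 268.]
[392 246  19  42 664] [401. 266.]
[288 278  21  18 163] [296. 285.]
[155 292  56   9 322] [182. 296.]
[359 294  61  20 967] [389. 303.]
```

View pics/ply.png

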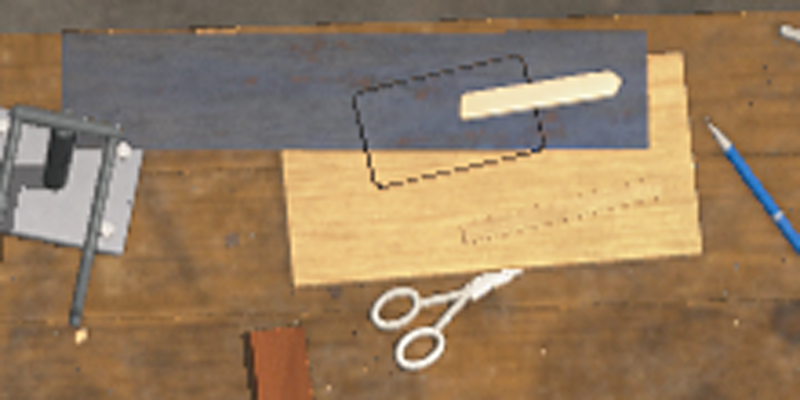

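Emit:
drive_tool([
  [0.91, -0.5, 0, 0, 0, -0.004, 0],
  [0.91, -0.5, 0, 0, 0, -0.004, 0],
  [0.91, -0.5, 0, 0, 0, -0.004, 0],
  [0.91, -0.5, 0, 0, 0, -0.004, 0],
  [0.91, -0.5, 0, 0, 0, -0.004, 0],
  [0.91, -0.5, 0, 0, 0, -0.004, 0],
  [0.91, -0.5, 0, 0, 0, -0.004, 0],
  [0.91, -0.5, 0, 0, 0, 0, 0],
  [0, 0, 0, 0, 0, 0, 0],
  [0, 0, 0, 0, 0, 0, 0],
])

```text
clock: 46.65
tcp_pos: [644.2, -207.0, 256.9]
tcp_rot: [[-0.003, 0.228, 0.974], [0.001, 0.974, -0.228], [-1.0, 0.001, -0.003]]
ft_force: [0.6, 0.4, -0.7]
width: 0.499
```

```bash
python3 - <<'E'
from h import *
d=grab('wrist'); save(d,'wr19.png'); np.savez('pics/wr19.npz',**d); W=cloud(d)
s=r.sense(); go(s,(646,-208),158,-13.2)
for v in (200,220,240,260,280):
    k=np.nonzero((W[v,295:345,2]>172)&(W[v,295:345,2]<190))[0]+295; print(v,k.min(),k.max(),W[v,int(k.mean())].round(1))
E
```

```text
delta/25: [ 0.079 -0.049 -3.985] rot/45 -0.0 (deg -0.0 ) tcp [ 644.  -206.8  257.6] w 0.501
200 315 332 [ 652.3 -179.   183.1]
220 315 332 [ 649.8 -189.9  183.2]
240 315 332 [ 647.1 -201.4  181.7]
260 315 331 [ 644.5 -212.8  182.1]
280 315 331 [ 641.8 -224.6  182.3]
```

View pics/wr19.png

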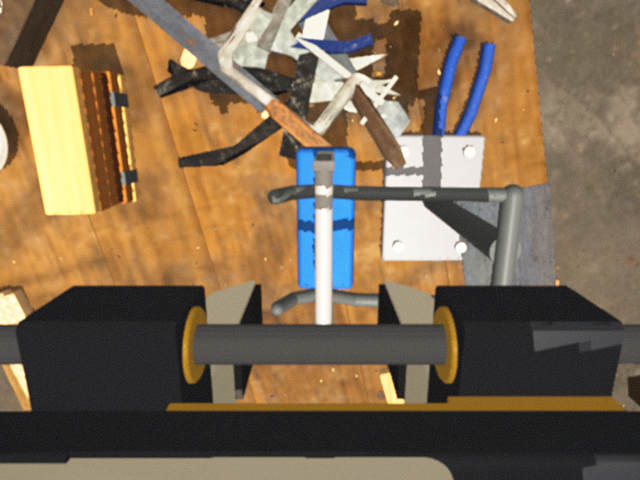

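Emit:
drive_tool([
  [0.07, -0.03, -0.5, 0, 0, 0, 0],
  [0, 0, -0.9, 0, 0, 0, 0],
  [0, 0, -0.9, 0, 0, 0, 0],
  [0, 0, -0.9, 0, 0, 0, 0],
  [0, 0, -0.5, 0, 0, 0, 0],
  [0, 0, -0.2, 0, 0, 0, 0],
  [0, 0, 0, 0, 0, 0, 0],
])

```text
clock: 47.4
tcp_pos: [646.3, -207.8, 161.0]
tcp_rot: [[-0.0, 0.228, 0.974], [0.0, 0.974, -0.228], [-1.0, 0.0, -0.0]]
ft_force: [1.0, 0.2, 1.1]
width: 0.501
```

Emit:
drive_tool([
  [0, 0, -0.05, 0, 0, 0, -1],
  [0, 0, 0, 0, 0, 0, -1],
  [0, 0, 0, 0, 0, 0, -1],
  [0, 0, 0, 0, 0, 0, -1],
  [0, 0, 0, 0, 0, 0, -1],
  [0, 0, 0, 0, 0, 0, -1],
  [0, 0, 0, 0, 0, 0, -1],
  [0, 0, 0, 0, 0, 0, -1],
])

```text
clock: 48.2
tcp_pos: [646.2, -207.9, 160.2]
tcp_rot: [[-0.001, 0.228, 0.974], [0.0, 0.974, -0.228], [-1.0, -0.0, -0.001]]
ft_force: [-4.0, 0.9, 2.6]
width: 0.104
```

Emit:
drive_tool([
  [0, 0, 0, 0, 0, 0, -1],
  [0, 0, 0, 0, 0, 0, -1],
  [0, 0, 0, 0, 0, 0, -1],
])

```text
clock: 48.5
tcp_pos: [646.2, -207.9, 160.1]
tcp_rot: [[-0.001, 0.228, 0.974], [0.0, 0.974, -0.228], [-1.0, -0.0, -0.001]]
ft_force: [-4.3, 1.3, 4.7]
width: 0.099
```

Emit:
drive_tool([
  [0, 0, 0.15, 0, 0, 0, -1],
  [0, 0, 0.25, 0, 0, 0, -1],
  [0, 0, 0.3, 0, 0, 0, -1],
  [0, 0, 0.3, 0, 0, 0, -1],
  [0, 0, 0.2, 0, 0, 0, -1],
  [0, 0, 0, 0, 0, 0, -1],
  [0, 0, 0, 0, 0, 0, -1],
])

```text
clock: 49.2
tcp_pos: [646.6, -207.9, 190.0]
tcp_rot: [[0.0, 0.228, 0.974], [-0.0, 0.974, -0.228], [-1.0, 0.0, 0.0]]
ft_force: [0.6, -0.1, -8.9]
width: 0.093
```

```bash
python3 - <<'E'
from h import *
d=grab('wrist'); save(d,'wr20.png'); np.savez('pics/wr20.npz',**d); W=cloud(d)
s=r.sense(); go(s,(562,-188),187,-13.2); print(s['ft_force'])
print(W[230,318],W[250,318], W[268,318])
E
```

```text
delta/25: [-3.375  0.796 -0.107] rot/45 -0.0 (deg -0.0 ) tcp [ 646.4 -207.9  189.7] w 0.095
[-0.36202759  0.07753297 -7.66790958]
[ 654.017771   -172.87335744  212.9266367 ] [ 652.44251762 -179.58704993  212.61470058] [ 650.98471196 -185.80026921  212.33275544]
```

View pics/wr20.png

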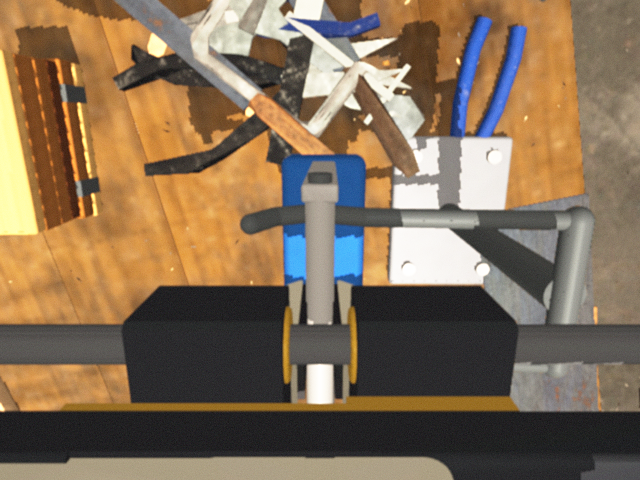

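Emit:
drive_tool([
  [-0.4, 0.094, 0, 0, 0, 0, -1],
  [-0.6, 0.14, 0, 0, 0, 0, -1],
  [-0.6, 0.14, 0, 0, 0, 0, -1],
  [-0.6, 0.14, 0, 0, 0, 0, -1],
  [-0.5, 0.12, 0, 0, 0, 0, -1],
  [-0.3, 0.07, 0.2, 0, 0, 0, -1],
  [0, 0, 0.3, 0, 0, 0, -1],
  [0, 0, 0, 0, 0, 0, -1],
])

```text
clock: 50.05
tcp_pos: [572.8, -190.9, 204.4]
tcp_rot: [[0.004, 0.228, 0.974], [-0.002, 0.974, -0.228], [-1.0, -0.001, 0.004]]
ft_force: [1.3, -0.5, -8.0]
width: 0.101
```

```bash
python3 - <<'E'
from h import *
s=r.sense(); go(s,(462.6,-107),200,-12.0); print(s['ft_force'])
E
```

```text
delta/25: [-4.41   3.356 -0.176] rot/45 0.026 (deg 1.2 ) tcp [ 572.8 -190.9  204.4] w 0.101
[ 1.26251626 -0.46182233 -8.03662851]
```

Emit:
drive_tool([
  [-0.4, 0.3, 0, 0, 0, 0.004, -1],
  [-0.6, 0.46, 0, 0, 0, 0.004, -1],
  [-0.7, 0.53, 0, 0, 0, 0.004, -1],
  [-0.7, 0.53, 0, 0, 0, 0.004, -1],
  [-0.7, 0.53, 0, 0, 0, 0.004, -1],
  [-0.6, 0.46, 0, 0, 0, 0.004, -1],
  [-0.4, 0.3, 0, 0, 0, 0.002, -1],
  [-0.31, 0.24, 0, 0, 0, 0, -1],
  [0, 0, 0, 0, 0, 0, -1],
  [0, 0, 0, 0, 0, 0, -1],
])

```text
clock: 51.05
tcp_pos: [462.1, -107.1, 202.8]
tcp_rot: [[0.001, 0.208, 0.978], [-0.001, 0.978, -0.208], [-1.0, -0.0, 0.002]]
ft_force: [0.5, -0.2, -7.4]
width: 0.098
```

```bash
python3 - <<'E'
from h import *
s=r.sense(); go(s,(462.6,-107),174,-12.0); print(s['ft_force'])
d=grab('wrist'); save(d,'wr21.png'); np.savez('pics/wr21.npz',**d); W=cloud(d)
for v in (160,180,200,220,240,260,270): print(v,W[v,318].round(1))
d=grab('scene'); cv2.imwrite('pics/sc21.png',cv2.resize(d['pixels'][170:340,200:400,::-1],(700,595)))
E
```

```text
delta/25: [ 0.019  0.003 -1.152] rot/45 0.0 (deg 0.0 ) tcp [ 462.1 -107.1  202.8] w 0.098
[ 0.47079695 -0.1648493  -7.36572666]
160 [471.9 -56.6 138.4]
180 [472.2 -56.  224.8]
200 [470.9 -62.3 225. ]
220 [469.5 -68.6 225.4]
240 [468.1 -75.2 225.2]
260 [466.6 -82.2 224.5]
270 [466.  -85.3 225.6]
```

View pics/wr21.png

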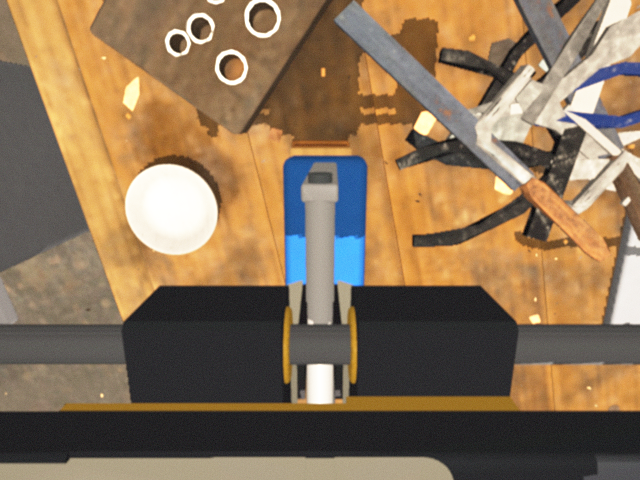

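View pics/sc21.png

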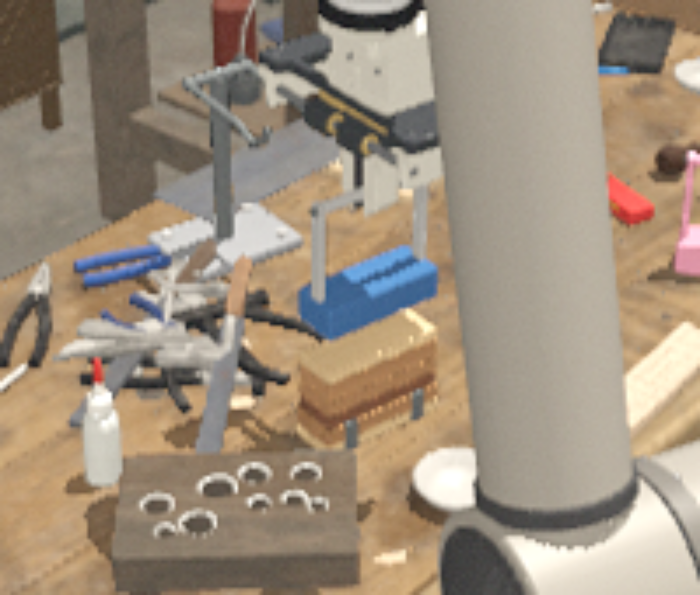

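Emit:
drive_tool([
  [0, 0, 0, 0.011, 0.05, 0, -1],
  [0, 0, -0.2, 0, 0, 0, -1],
  [0, 0, -0.3, 0, 0, 0, -1],
  [0, 0, -0.25, 0, 0, 0, -1],
  [0, 0, -0.1, 0, 0, 0, -1],
  [0, 0, 0, 0, 0, 0, -1],
])

```text
clock: 51.75
tcp_pos: [461.0, -106.5, 180.7]
tcp_rot: [[-0.04, 0.208, 0.977], [0.009, 0.978, -0.208], [-0.999, 0.0, -0.041]]
ft_force: [0.3, 0.9, -8.6]
width: 0.097
```

```bash
python3 - <<'E'
from h import *
s=r.sense(); go(s,(462.6,-107),174,-12.0); print(s['ft_force'])
d=grab('wrist'); save(d,'wr22.png'); 
E
```

```text
delta/25: [ 0.066 -0.02  -0.266] rot/45 0.0 (deg 0.0 ) tcp [ 461.  -106.5  180.7] w 0.097
[ 0.25920288  0.85027305 -8.57577744]
```

View pics/wr22.png

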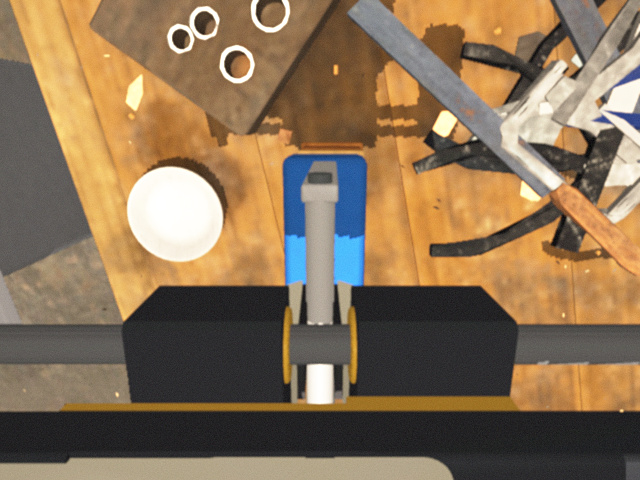

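Emit:
drive_tool([
  [0.03, 0, -0.06, 0, 0, 0, -1],
  [0, 0, -0.05, 0, 0, 0, -1],
  [0, 0, 0, 0, 0, 0, -1],
])

```text
clock: 52.1
tcp_pos: [462.0, -106.6, 178.4]
tcp_rot: [[-0.039, 0.208, 0.977], [0.009, 0.978, -0.208], [-0.999, 0.0, -0.04]]
ft_force: [0.4, -0.5, -7.2]
width: 0.096
```

Emit:
drive_tool([
  [0, 0, -0.05, 0, 0, 0, -1],
  [0, 0, 0, 0, 0, 0, -1],
])

```text
clock: 52.3
tcp_pos: [462.0, -106.6, 177.1]
tcp_rot: [[-0.039, 0.208, 0.977], [0.009, 0.978, -0.208], [-0.999, 0.0, -0.04]]
ft_force: [-0.4, 0.8, -7.7]
width: 0.094
```

Emit:
drive_tool([
  [0, 0, -0.04, 0, 0, 0, -1],
  [0, 0, 0, 0, 0, 0, -1],
])

```text
clock: 52.5
tcp_pos: [462.0, -106.6, 176.1]
tcp_rot: [[-0.039, 0.208, 0.977], [0.009, 0.978, -0.208], [-0.999, 0.0, -0.04]]
ft_force: [-0.0, 0.4, -8.3]
width: 0.1
```

Emit:
drive_tool([
  [0, 0, -0.04, 0, 0, 0, -1],
  [0, 0, 0, 0, 0, 0, -1],
])

```text
clock: 52.7
tcp_pos: [462.0, -106.6, 175.1]
tcp_rot: [[-0.039, 0.208, 0.977], [0.009, 0.978, -0.208], [-0.999, 0.0, -0.04]]
ft_force: [0.5, -0.7, -7.5]
width: 0.094
```

Emit:
drive_tool([
  [0, 0, -0.04, 0, 0, 0, -1],
  [0, 0, 0, 0, 0, 0, -1],
])

```text
clock: 52.9
tcp_pos: [462.4, -106.6, 174.7]
tcp_rot: [[-0.038, 0.208, 0.977], [0.009, 0.978, -0.208], [-0.999, 0.0, -0.039]]
ft_force: [-0.2, 1.0, -2.6]
width: 0.099
```

Contact begins; one more small step, then release.

Emit:
drive_tool([
  [0, 0, -0.03, 0, 0, 0, -1],
  [0, 0, 0, 0, 0, 0, -1],
])

```text
clock: 53.1
tcp_pos: [462.7, -106.7, 174.6]
tcp_rot: [[-0.037, 0.208, 0.977], [0.008, 0.978, -0.208], [-0.999, 0.0, -0.038]]
ft_force: [-0.9, 1.9, 4.6]
width: 0.096
```

Emit:
drive_tool([
  [0, 0, 0, 0, 0, 0, 0],
  [0, 0, 0, 0, 0, 0, 0],
  [0, 0, 0, 0, 0, 0, 0],
  [0, 0, 0, 0, 0, 0, 0],
  [0, 0, 0, 0, 0, 0, 0],
  [0, 0, 0, 0, 0, 0, 0],
])

```text
clock: 53.7
tcp_pos: [462.1, -106.7, 173.4]
tcp_rot: [[-0.039, 0.208, 0.977], [0.009, 0.978, -0.208], [-0.999, 0.0, -0.04]]
ft_force: [0.2, -0.1, 0.3]
width: 0.495
```

Emit:
drive_tool([
  [0, 0, 0.4, 0, 0, 0, 0],
  [0, 0, 0.8, 0, 0, 0, 0],
  [0, 0, 0.9, 0, 0, 0, 0.3],
  [0, 0, 0.9, 0, -0.045, 0, 1],
  [0, 0, 0.9, 0, 0, 0, 1],
  [0, 0, 0, 0, 0, 0, 1],
])

```text
clock: 54.3
tcp_pos: [463.3, -107.2, 274.7]
tcp_rot: [[0.003, 0.208, 0.978], [0.006, 0.978, -0.208], [-1.0, 0.006, 0.001]]
ft_force: [0.4, 0.4, 0.4]
width: 0.797
```

```bash
python3 - <<'E'
from h import *
s=r.sense(); print(s['tcp_pos'])
d=grab('wrist'); save(d,'wr23.png'); np.savez('pics/wr23.npz',**d); W=cloud(d)
for v in range(100,325,10):
    k=np.nonzero((W[v,290:360,2]>180)&(W[v,290:360,2]<210))[0]+290
    if len(k): print(v,k.min(),k.max(),W[v,int(k.mean())].round(1))
d=grab('scene'); cv2.imwrite('pics/sc23.png',cv2.resize(d['pixels'][170:340,200:400,::-1],(700,595)))
E
```

```text
[ 463.34042284 -107.17422909  274.67154323]
160 306 326 [471.9 -57.  197.1]
170 308 325 [470.8 -62.4 196. ]
180 308 324 [469.7 -67.6 197.2]
190 308 324 [468.5 -73.  197.3]
200 308 324 [467.3 -78.5 197.1]
210 308 324 [465.6 -84.  196.4]
220 308 324 [464.9 -89.7 196.5]
230 308 324 [463.8 -95.1 197.8]
240 308 324 [ 462.5 -101.2  196.4]
250 308 324 [ 461.3 -106.7  197.3]
260 308 324 [ 460.  -112.6  197.2]
270 308 324 [ 458.8 -118.5  197.4]
280 308 324 [ 457.4 -125.   196. ]
290 308 324 [ 456.1 -131.2  195.9]
300 308 324 [ 454.8 -136.9  197.1]
310 309 324 [ 453.5 -143.1  197.2]
320 307 325 [ 452.  -149.9  196.2]
```

View pics/wr23.png

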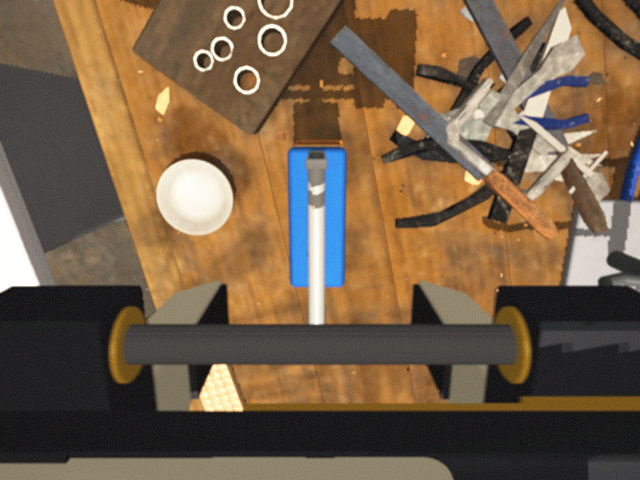

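View pics/sc23.png

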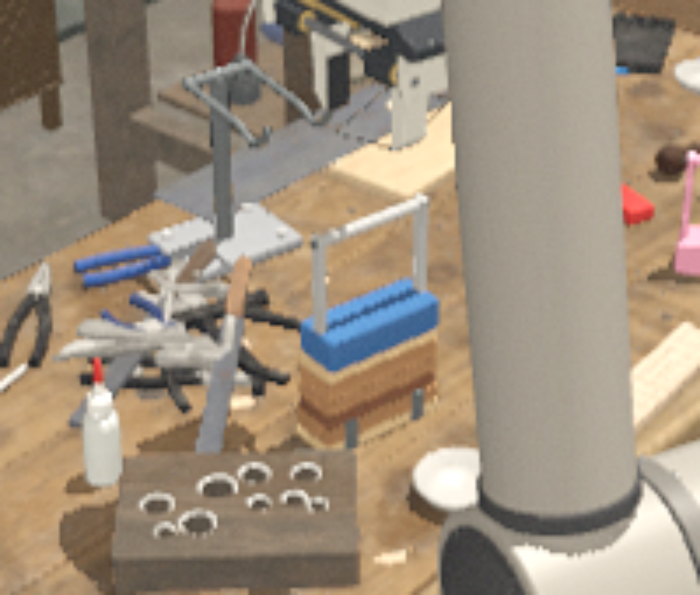

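```bash
python3 - <<'E'
from h import *
print(r.close_job())
E
```

```text
the job is handed in; nothing more can be done
None
```

The job is done and handed in at about 54 s; the hand-in call gives no verdict.

- **Weight to hook:** I lifted the blue weight off the pile, hung it by its bar on both prongs of the double hook, and let go of it there.
- **Blanks:** I stacked the four blanks present on the pile: dark, mid-brown, mid-brown, then pale. Each went down in small steps until the force reading showed contact. The second pale blank was absent; a height search of the first top view found only these four blank-sized slabs.
- **Weight to stack:** I took the weight off the hook and set it on top of the stack.

**Last checks:**
- **Stack:** measured after each placing, the blanks' centres were within about 1 mm of the pile centre at (462, -107) mm. They were within about 0.5° of its direction, and the stack top was at about 81 mm.
- **Weight:** its bar lies on the pile's centre line to within a couple of mm, at an angle of about -12°, same as the pile. The top of the bar is at 197 mm, which fits the weight standing flat. The gripper is clear of everything.

The weight sat about 2° tilted in the grip after I took it off the hook, so I levelled the tool before setting it down. After the weight was on, I checked the blanks only by eye in the scene picture, where they looked flush. The rule, blade dispenser, glue bottle and pink look-alike were left alone.

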